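Pack the sampling caddy with ported caps and dropper bottles

ROBOT

A 7-joint arm with a two-finger parallel gripper is mounted at the origin on a cart in front of the work surface, level with it; the furniture and walls round the work are solid. World frame = base frame: x ahead of the robot, y to its left, z up, the work surface at z = 0. Lengths are in m, angles in rad, forces in N, time in s.
With the tool pointing down it reaches from about 0.425 to 0.875 m from the base axis. Payload 4.7 kg.
Tool frame: the origin (TCP) lies midway between the tips of the shut fingers; the grasp point (between the pads) lies 19 mm behind it; z points along the fingers, y is the line along which they close (so a half turn about z gives the same grasp; the last joint's range is limited). The gripper opens to 87 mm and grips with 3 to 60 N. Pads are 19 mm wide; open, the fingers measure 117 mm over their backs; the gripper's body (75 mm by 190 mm) begins 51 mm behind the grasp point.
Start: joints at [-1.218, 0.321, -0.07, 1.45, 0.023, 1.371, -0.057], TCP at [0.216, 0.613, 0.223] pointing down, gripper open.
Joint ranges: [-2.86, 2.86], [-0.3, 2.09], [-1.38, 1.24], [0.06, 2.45], [-1.56, 4.7], [0.09, 2.05], [-2.69, 2.69]. Speed limits (rad/s): [2.57, 2.57, 3.14, 3.14, 3.14, 3.14, 3.14].

INTERFACE

Orientations are given as a unit quaternion [x, y, z, w].
In Python, from station import robot gives the robot as it stands. The module is installed in compiled form; this text tells all that it offers.
- The arm moves only by the tool arm_command, never from a script. Its argument "steps" is a list of rows, each a list of 3 entries, a list of its own where there are three numbers: the turn, a rotation vector about the tool's x, y, z each as a share of 360 degrees, from -1 to 1, then the shift along the tool's x, y, z each as a share of 0.03 m, from -1 to 1, then the opening, from 0 (shut) to 1 (fully open). In form: [[[wx, wy, wz], [dx, dy, dz], grip], ...]. A call has 1 to 20 rows; each row shifts and turns the commanded pose from where the row before left it, along the tool's axes as they then stand; what a row does not reach is not made up. A row lasts 1/12 s, in which the tool goes at most 41.7 mm and 7.16 degrees, less where a joint would pass 70% of its speed; a pose out of reach is approached as far as the arm can. A call with a number of a shift or a turn outside -1 to 1 is refused whole. A call with a gripper value outside its range is refused whole. The fingers move at their own pace and stop on an object; the grip force is fixed at half the most. Time passes only in rows, so rows that do not move let the fingers close. It gives the time, the measured TCP pose, the force, the opening and the grip force at its end, in the units of the state.
- robot.state(): the state, without advancing time (a new reading comes with each control period).
- robot.snapshot(name): name is "side" or "top"; returns a dict with "pixels" (480x640x3 uint8, red, green, blue), "intrinsics" (3x3 intrinsics, pixels), "world_to_cam" (4x4, takes a point from world to camera coordinates). Camera axes: x right, y up, looking along -z (the intrinsics and any distortion apply to the point x, -y, -z); pixel columns grow to the right and rows downward; lengths in m; the calibration is good to about 2 mm. A picture is of the moment at which its call begins. There is no depth.
- robot.hand_in(): hands the job in; it is judged then, once.
Trained networks look in the newest picture that a camera, given by its name, has taken for a name from the list of things; names that differ only in an ending like _2 or _b are one class to them, and where a whole thing is asked for, a point or a joint stands for the part that bears it (a point fixed in the world has none). Each returns a list of dicts, best first, with "conf" (0 to 1); they miss things now and then, are a little off and sometimes report something else, mostly with a low value. They report only what shows in the picture. A call takes as long as a camera call. They do not tell look-alikes from the thing itself.
- robot.outline_of(name, camera): "mask" (480x640 bool, what is visible of it) and "extent" ([left, top, right, bottom] in pixels, round what is visible of it).
The state is a dict: "time_s": time; "joints": joint angles; "qd": joint speeds; "tau": joint torques, N m; "tcp_pos": TCP position; "orientation": TCP orientation; "ft_force": force on the tool from outside, world axes, zero at the start; "wrist_torque": the same for the moment, N m; "width": finger opening in m; "gripper_force": force on a finger pad.
Only numpy, scipy, OpenCV 4.12 (cv2) and the standard library are available. Lean on these libraries where they do the work, as an engineer would, in place of code of your own. Each camera call takes 0.05 s, during which the arm holds its last target. There are 200 camera calls.

TASK

Pack the black caddy for a sampling round: stand each of the two ported filter caps (taller, with an opening in the top) in a wide well of its own and each of the two brown dropper bottles in a narrow well of its own, all upright, seated on the well's floor. Leave the two plain flat-topped blank caps standing where they are.

Things in the scene. Friction and masses are not known exactly. Their poses are not given: they have to be found in the camera images.
- ported_cap_1: White ribbed round filter cap with a port: 50 mm across and 34 mm high, then a narrower collar (43 mm across) up to 44 mm in all, with a dark round opening in its top. Stands upright. Origin: centre of its underside, z up. The two ported caps are alike. 28 g (0.7 to 1.4 times).
- ported_cap_2: White ribbed round filter cap with a port: 50 mm across and 34 mm high, then a narrower collar (43 mm across) up to 44 mm in all, with a dark round opening in its top. Stands upright. Origin: centre of its underside, z up. The two ported caps are alike. 28 g (0.7 to 1.4 times).
- blank_cap_1: White ribbed round blank cap, a look-alike: 50 mm across, only 34 mm high, with a plain closed flat top and no collar. Origin: centre of its underside, z up. Not wanted in the caddy. (Fixed obstacles near the work: filter chambers 0.36 m high at x < 0.39 between y = -0.14 and 0.26; tall rack at x > 0.63, y < -0.16.)
- blank_cap_2: White ribbed round blank cap, a look-alike: 50 mm across, only 34 mm high, with a plain closed flat top and no collar. Origin: centre of its underside, z up. Not wanted in the caddy. (Fixed obstacles near the work: filter chambers 0.36 m high at x < 0.39 between y = -0.14 and 0.26; tall rack at x > 0.63, y < -0.16.)
- dropper_1: Small brown bottle with a black dropper top, 94 mm high, stands upright. Its solid body is a 33 mm wide cylinder, 58 mm high: grip it there (nothing to grip above). Origin: centre of its underside, z up. The two bottles are alike. 40 g. (Between them and the caddy: a bagged bottle 0.17 m high at x 0.50, y -0.09; pump 0.2 m high at x > 0.57, y -0.02 to 0.16.)
- dropper_2: Small brown bottle with a black dropper top, 94 mm high, stands upright. Its solid body is a 33 mm wide cylinder, 58 mm high: grip it there (nothing to grip above). Origin: centre of its underside, z up. The two bottles are alike. 40 g. (Between them and the caddy: a bagged bottle 0.17 m high at x 0.50, y -0.09; pump 0.2 m high at x > 0.57, y -0.02 to 0.16.)
- well_wide_1: Fixed grey block 79.5 mm square, 18 high, one of four set 2 by 2 (80 mm pitch, any order) in a fixed black caddy 170 mm square, rim 24 mm above the worktop. One central round well 67 mm across, 12 deep, dark floor; a wide well, for a cap. Origin: centre of the block's underside, on the well's axis, 4 mm above the worktop; well floor 6 mm and block top 18 mm above the origin. z up.
- well_wide_2: Fixed grey block 79.5 mm square, 18 high, one of four set 2 by 2 (80 mm pitch, any order) in a fixed black caddy 170 mm square, rim 24 mm above the worktop. One central round well 67 mm across, 12 deep, dark floor; a wide well, for a cap. Origin: centre of the block's underside, on the well's axis, 4 mm above the worktop; well floor 6 mm and block top 18 mm above the origin. z up.
- well_narrow_1: Fixed grey block 79.5 mm square, 18 high, one of four set 2 by 2 (80 mm pitch, any order) in a fixed black caddy 170 mm square, rim 24 mm above the worktop. One central round well 49 mm across, 12 deep, dark floor; a narrow well, for a bottle. Origin: centre of the block's underside, on the well's axis, 4 mm above the worktop; well floor 6 mm and block top 18 mm above the origin. z up.
- well_narrow_2: Fixed grey block 79.5 mm square, 18 high, one of four set 2 by 2 (80 mm pitch, any order) in a fixed black caddy 170 mm square, rim 24 mm above the worktop. One central round well 49 mm across, 12 deep, dark floor; a narrow well, for a bottle. Origin: centre of the block's underside, on the well's axis, 4 mm above the worktop; well floor 6 mm and block top 18 mm above the origin. z up.
Not all that is in view belongs to the job. What is shaped like the ported_cap_2 but orange or purple is not meant.

How it is judged:
By the outcome, as a careful person would: the job done as asked, in the order asked, and still so for the second after the job is handed in, with the robot touching nothing.
It also fails if it takes over 125 s, if anything falls off the work surface, if the arm or the gripper's body presses on something with over 40 N, if the wrist force passes 120 N, or if a joint passes its speed limit or range.

## Working session

There is one attempt and no reset: what is moved stays moved. The work goes in short steps, Python scripts to look and compute and a tool call to move; the robot and the scene stay as the last step left them, time stands still between calls to the robot, and variables do not carry over. Pictures are saved under pics/ and viewed, at most 17 in all, crops included, and the job is handed in when it is done.

Besides the shell and the picture viewer there is one more tool, called after "Request:" as a command line: name --argument value ..., lists and objects as JSON in quotes. arm_command: Moves the arm, as the interface text tells. Shift numbers are shares of 0.03 m and turn numbers shares of 360 degrees, none past 1 either way. Its arguments: {"type":"object","properties":{"steps":{"type":"array"}},"required":["steps"]}

```bash
mkdir -p pics; python3 - <<'E'
from station import robot
import cv2,numpy as np
for c in ("top","side"):
    s=robot.snapshot(c); cv2.imwrite(f"pics/{c}0.png",s["pixels"][:,:,::-1])
    np.savez(f"{c}.npz",K=s["intrinsics"],T=s["world_to_cam"])
    print(c,np.round(s["intrinsics"],1).tolist(),np.round(s["world_to_cam"],3).tolist())
    for n in ("ported_cap_1","blank_cap_1","dropper_1","well_wide_1","well_narrow_1"):
        print(n,[(round(float(d["conf"]),2),[int(v) for v in d["extent"]]) for d in robot.outline_of(n,c)])
st=robot.state();print(st)
E
```

```text
top [[595.7, 0.0, 318.9], [0.0, 595.7, 238.4], [0.0, 0.0, 1.0]] [[-0.005, -1.0, 0.014, -0.052], [0.993, -0.003, 0.122, -0.463], [-0.122, 0.014, 0.992, -1.433], [0.0, 0.0, 0.0, 1.0]]
ported_cap_1 [(0.74, [443, 220, 458, 236]), (0.71, [406, 185, 426, 207]), (0.67, [473, 253, 497, 272]), (0.56, [264, 221, 288, 245])]
blank_cap_1 [(0.8, [366, 254, 391, 274]), (0.75, [140, 197, 181, 238]), (0.56, [397, 230, 420, 255])]
dropper_1 [(0.7, [444, 221, 456, 237]), (0.45, [408, 269, 423, 284])]
well_wide_1 [(0.9, [180, 223, 222, 258]), (0.7, [152, 230, 186, 268])]
well_narrow_1 [(0.82, [167, 188, 209, 230]), (0.63, [140, 200, 183, 238])]
side [[462.0, 0.0, 318.8], [0.0, 462.0, 234.8], [0.0, 0.0, 1.0]] [[0.988, -0.155, -0.017, -0.464], [0.091, 0.482, 0.871, -0.082], [-0.127, -0.862, 0.49, -1.207], [0.0, 0.0, 0.0, 1.0]]
ported_cap_1 [(0.78, [372, 289, 398, 320]), (0.66, [302, 321, 327, 352]), (0.64, [310, 355, 339, 389]), (0.63, [310, 225, 316, 242])]
blank_cap_1 [(0.73, [290, 278, 317, 301]), (0.61, [326, 292, 347, 317])]
dropper_1 [(0.68, [346, 306, 365, 350]), (0.58, [283, 282, 298, 324])]
well_wide_1 [(0.54, [284, 189, 308, 201]), (0.54, [290, 197, 317, 211])]
well_narrow_1 [(0.47, [303, 185, 326, 196])]
{'time_s': 0.6, 'joints': array([-1.21786942,  0.32101971, -0.07010735,  1.45047311,  0.02259683,
        1.37078804, -0.05688321]), 'qd': array([ 0.00045414, -0.00094895, -0.00056053,  0.00029726,  0.00012475,
        0.00010305,  0.00092958]), 'tau': array([-2.20637817e-04, -4.90796435e+01, -4.02780818e-01, -3.12607920e+01,
       -6.36490015e-02,  3.37586110e-02,  1.03626820e-05]), 'tcp_pos': array([0.2160772 , 0.61307223, 0.22258729]), 'orientation': array([1.68583745e-01, 9.85687333e-01, 4.58480721e-05, 2.61921213e-05]), 'ft_force': array([ 0.26237955, -0.49337551, -0.7779698 ]), 'wrist_torque': array([-0.02966651,  0.021197  , -0.05185721]), 'gripper_force': 0.0, 'width': 0.08689871988143386}
```

View pics/top0.png

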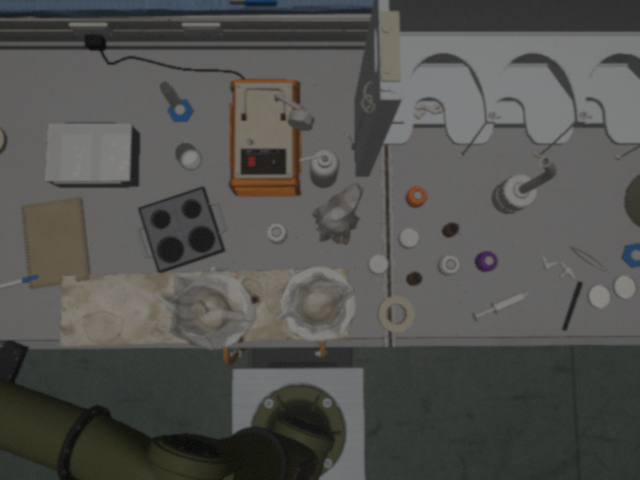

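View pics/side0.png

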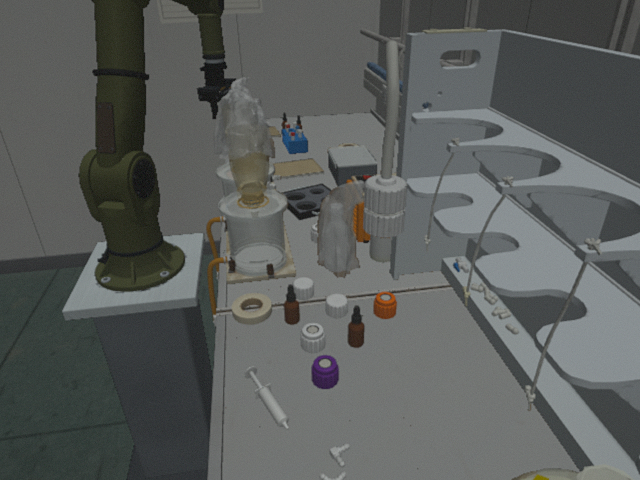

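```bash
python3 - <<'E'
import cv2
a=cv2.imread("pics/top0.png")[170:300,350:510];b=cv2.imread("pics/top0.png")[170:300,125:305]
cv2.imwrite("pics/topc.png",cv2.resize(a,None,fx=4.8,fy=4.4,interpolation=2))
cv2.imwrite("pics/topw.png",cv2.resize(b,None,fx=4.4,fy=4.4,interpolation=2))
E
```

```text
(no output)
```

View pics/topc.png

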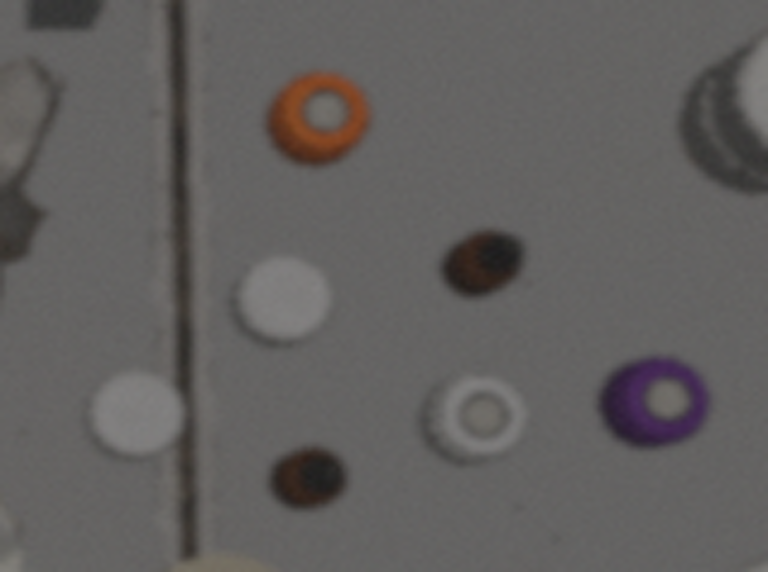

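View pics/topw.png

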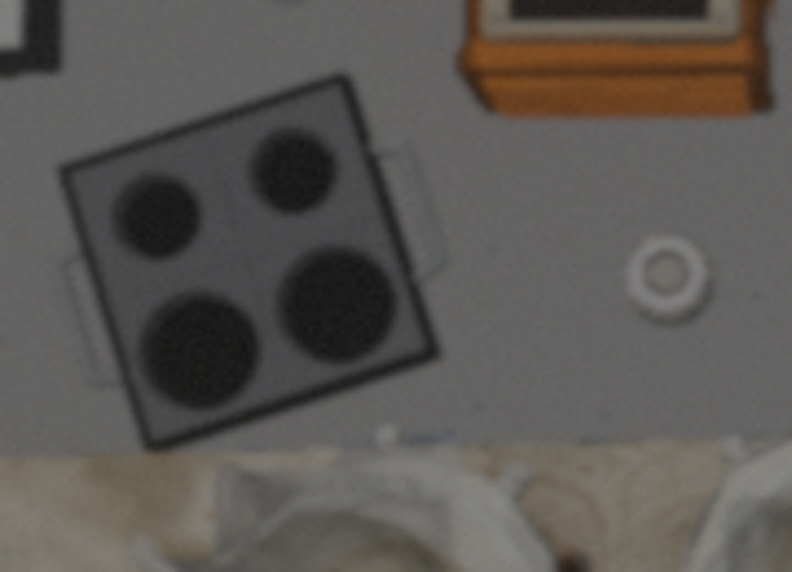

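The top view shows:
- **Caps that could be taken for the target:** white ported at (277,232) and (450,264), each with an opening; plain blanks at (409,238) and (379,264); orange at (417,196) and purple at (486,261), both decoys. I choose the two white ported ones, confirmed in the crops.
- **Droppers:** tops at (454,228) and (417,278).
- **Wells:** narrow at (161,219) and (192,209), wide at (170,250) and (201,239).

Next I turn these pixels into positions.

```bash
cat > h.py <<'E'
import numpy as np,cv2
def cam(c):
    d=np.load(f"{c}.npz"); return d["K"],d["T"]
def back(c,u,v,z):
    K,T=cam(c); R=T[:3,:3]; o=-R.T@T[:3,3]
    r=R.T@(np.array([1,-1,-1])*(np.linalg.inv(K)@[u,v,1])); return o+r*(z-o[2])/r[2]
def proj(c,P):
    K,T=cam(c); q=T[:3,:3]@P+T[:3,3]; q=K@(q*[1,-1,-1]); return q[:2]/q[2]
E
python3 - <<'E'
from h import *
for n,u,v,z in [("capA",276.6,232,.044),("capB",450.6,264.3,.044),("dropR",454.4,228,.094),("dropL",417.3,277.7,.094),("bl1",409.2,237.7,.034),("bl2",378.75,264.1,.034),("orange",417.5,195.5,.044),("purple",488.5,260.5,.044),
 ("n1",161.1,219.3,.022),("n2",191.6,208.9,.022),("w1",170.5,249.8,.022),("w2",201.4,239.3,.022),("tape",396,314,.02),("bagbase",335,237,0.0),("bagtop",352,190,.17),("panel",365,172,0.0),("panel_z.4",365,172,0.4),("hose",505,195,0)]:
    P=back("top",u,v,z); print(n,np.round(P,3),"side px",np.round(proj("side",P)),"r",round(np.hypot(*P[:2]),3))
for c in("top","side"):
    K,T=cam(c);print(c,np.round(-T[:3,:3].T@T[:3,3],2))
E
```

```text
capA [0.477 0.049 0.044] side px [318. 227.] r 0.479
capB [ 0.397 -0.373  0.044] side px [311. 330.] r 0.544
dropR [ 0.478 -0.373  0.094] side px [352. 305.] r 0.606
dropL [ 0.362 -0.282  0.094] side px [288. 285.] r 0.459
bl1 [ 0.463 -0.275  0.034] side px [335. 300.] r 0.539
bl2 [ 0.399 -0.2    0.034] side px [302. 284.] r 0.446
orange [ 0.566 -0.297  0.044] side px [384. 297.] r 0.639
purple [ 0.406 -0.465  0.044] side px [323. 363.] r 0.617
n1 [0.512 0.335 0.022] side px [316. 192.] r 0.612
n2 [0.538 0.26  0.022] side px [327. 200.] r 0.598
w1 [0.436 0.31  0.022] side px [294. 197.] r 0.535
w2 [0.462 0.235 0.022] side px [305. 206.] r 0.518
tape [ 0.278 -0.241  0.02 ] side px [250. 305.] r 0.368
bagbase [ 0.47  -0.095  0.   ] side px [325. 268.] r 0.479
bagtop [ 0.554 -0.127  0.17 ] side px [362. 212.] r 0.569
panel [ 0.636 -0.172  0.   ] side px [396. 279.] r 0.659
panel_z.4 [ 0.541 -0.135  0.4  ] side px [359. 115.] r 0.557
hose [ 0.576 -0.527  0.   ] side px [423. 394.] r 0.781
top [ 0.28 -0.03  1.48]
side [ 0.31 -1.07  0.66]
```

```bash
cat > fit.py <<'E'
from h import *
from scipy.optimize import least_squares
A=np.linspace(0,2*np.pi,72)
def pts(x,y,prof): return np.array([[x+r*np.cos(a),y+r*np.sin(a),z] for z,r in prof for a in A])
BOT=[(0,.0165),(.058,.0165),(.094,.005)]
CAP=[(0,.025),(.034,.025),(.044,.0215)]; BL=[(0,.025),(.034,.025)]
def bbox(c,x,y,prof):
    q=np.array([proj(c,p) for p in pts(x,y,prof)]); return np.r_[q.min(0),q.max(0)]
def fit(obs,prof,x0):
    f=lambda p:np.concatenate([bbox(c,*p,prof)-b for c,b in obs])
    s=least_squares(f,x0,loss="soft_l1",f_scale=1.5); return s.x,np.round(f(s.x),1)
E
python3 - <<'E'
from fit import *
e=lambda l,t,r,b:np.array([l,t,r+1,b+1.])
T="top";S="side"
print("R",fit([(S,e(346,306,365,350))],BOT,[.48,-.37]),fit([(S,e(346,306,365,350)),(T,e(442,222,458,237))],BOT,[.48,-.37]))
print("L",fit([(S,e(283,282,298,324))],BOT,[.36,-.28]),fit([(S,e(283,282,298,324)),(T,e(406,272,422,285))],BOT,[.36,-.28]))
print("B",fit([(S,e(302,321,327,352))],CAP,[.4,-.37]),fit([(T,e(438,255,459,275))],CAP,[.4,-.37]))
print("A",fit([(T,e(264,221,288,245))],CAP,[.47,.05]))
print("bl2",fit([(T,e(366,254,391,274))],BL,[.4,-.2]),fit([(S,e(290,278,317,301))],BL,[.4,-.2]))
print("bl1",fit([(T,e(397,230,420,255))],BL,[.46,-.27]),fit([(S,e(326,292,347,317))],BL,[.46,-.27]))
from station import robot
# bottle masks in side by colour & bigger crop
p=cv2.imread("pics/side0.png")[175:400,200:470]
cv2.imwrite("pics/sidec.png",cv2.resize(p,None,fx=2.6,fy=2.6,interpolation=2))
E
```

```text
R (array([ 0.48499174, -0.38341162]), array([ 1.4,  0.5, -1.3, -0.4])) (array([ 0.48344911, -0.38079278]), array([ 0.4, -0.2, -2.4, -1.2,  0.1, -0.7,  1.9, -0.3]))
L (array([ 0.36547977, -0.28119347]), array([-0.3,  0.8,  0.3, -0.7])) (array([ 0.36385821, -0.28498466]), array([-0.9,  1.9, -0.3,  0.5, -0.9, -1.2, -0.3, -0.4]))
B (array([ 0.4045063 , -0.36820564]), array([ 0.4, -0.2, -0.4,  0.3])) (array([ 0.39555445, -0.37471827]), array([-0.7, -0.1,  0.7,  0.1]))
A (array([0.4764661, 0.0503846]), array([ 1.9,  1.6, -2.1, -1.6]))
bl2 (array([ 0.39864672, -0.20197575]), array([ 2.2, -0.2, -2. ,  0.2])) (array([ 0.4033087 , -0.20145856]), array([ 2.9, -0.3, -3.1,  0.3]))
bl1 (array([ 0.45184149, -0.27715193]), array([ 0.8,  2.2, -0.8, -2.2])) (array([ 0.46834336, -0.26987136]), array([-0.4, -0.1,  0.4,  0.1]))
```

View pics/sidec.png

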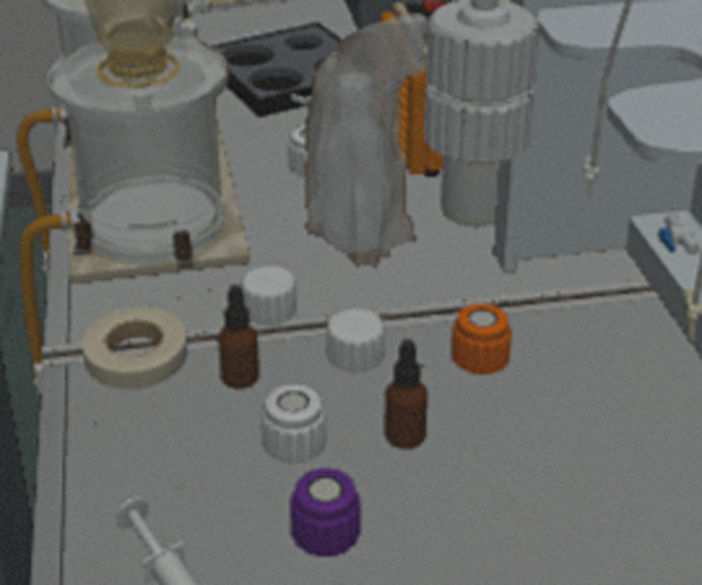

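The side crop agrees with the top view: brown bottles, one white ported cap at crop (293,415), and the other behind the bag. Next I check which way the gripper body is long.

```bash
python3 - <<'E'
from h import *
p=cv2.imread("pics/side0.png")[40:140,150:290]; t=cv2.imread("pics/top0.png")[330:430,0:140]
im=np.hstack([cv2.resize(p,None,fx=2.8,fy=4,interpolation=2),cv2.resize(t,None,fx=2.8,fy=4,interpolation=2)])
cv2.imwrite("pics/grip.png",cv2.convertScaleAbs(im,alpha=2.2))
for P in ([.216,.613,.223],[.216,.613,.293]): print(proj("side",np.array(P)),proj("top",np.array(P)))
E
```

```text
[221.17650619 115.51664622] [ -2.43954184 346.56539237]
[218.7728367   95.58570961] [-21.18719683 348.66713219]
```

View pics/grip.png

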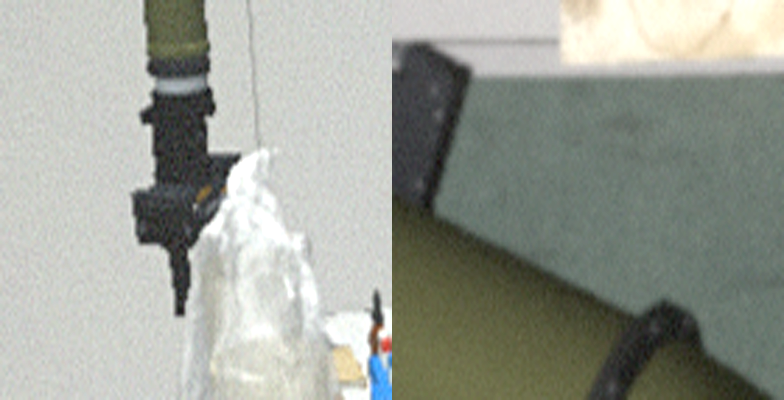

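Request:
arm_command --steps '[[[0,0,0.0179],[0,0,-0.25],0.7],[[0,0,0.0179],[0,0,-0.25],0.7],[[0,0,0.0179],[0,0,-0.25],0.7],[[0,0,0.0179],[0,0,-0.25],0.7],[[0,0,0.0179],[0,0,-0.25],0.7],[[0,0,0.0179],[0,0,-0.25],0.7],[[0,0,0.0179],[0,0,-0.25],0.7],[[0,0,0.0179],[0,0,-0.25],0.7],[[0,0,0],[-0.8,0.32,0],0.7],[[0,0,0],[-0.8,0.32,0],0.7],[[0,0,0],[-0.8,0.32,0],0.7],[[0,0,0],[-0.8,0.32,0],0.7],[[0,0,0],[-0.8,0.32,0],0.7],[[0,0,0],[-0.8,0.32,0],0.7],[[0,0,0],[-0.8,0.32,0],0.7],[[0,0,0],[-0.8,0.32,0],0.7]]'

```text
time_s: 1.93
tcp_pos: [0.352, 0.4556, 0.2828]
orientation: [0.58, 0.814, 0.0, -0.0]
ft_force: [-0.4, -0.2, 0.5]
width: 0.061
gripper_force: 0.0
```

```bash
cat > go.py <<'E'
# python3 go.py x y z phi : remaining move in tool axes (shares), yaw share
import sys,numpy as np
from station import robot
from scipy.spatial.transform import Rotation as R
s=robot.state(); M=R.from_quat(s["orientation"]).as_matrix(); p=s["tcp_pos"]
phi=np.degrees(np.arctan2(M[1,1],M[0,1]))
a=list(map(float,sys.argv[1:])); d=np.array(a[:3])-p
dphi=(a[3]-phi+90)%180-90
print("t",round(s["time_s"],2),"p",np.round(p,4),"phi",round(phi,1),"tilt",round(np.degrees(np.arccos(-M[2,2])),2),"j",np.round(s["joints"],2),"w",round(s["width"],4),"gf",round(s["gripper_force"],1),"F",np.round(s["ft_force"],1))
print("shift now",np.round(M.T@d/.03,3),"turn share z",round(-dphi/360,4))
f=np.radians(phi+dphi);T=np.array([[-np.sin(f),np.cos(f),0],[np.cos(f),np.sin(f),0],[0,0,-1]])
print("shift after turn",np.round(T@d/.03,3))
E
python3 go.py .505 .1 .283 19
python3 - <<'E'
from h import *
for u,v in [(319,264),(341,277),(358,266)]: print(np.round(back("side",u,v,0),3))
for u,v in [(316,222),(345,242),(355,230)]: print(np.round(back("top",u,v,0.05),3))
E
```

```text
t 1.93 p [0.352  0.4556 0.2828] phi 19.0 tilt 0.03 j [-1.1   0.14  0.16  1.56 -0.02  1.45 -0.61] w 0.061 gf 0.0 F [-0.4 -0.2  0.5]
shift now [-1.2868e+01  9.5500e-01 -1.1000e-02] turn share z 0.0001
shift after turn [-1.2867e+01  9.6400e-01 -7.0000e-03]
[ 0.459 -0.073  0.   ]
[ 0.503 -0.141  0.   ]
[ 0.556 -0.1    0.   ]
[ 0.5   -0.047  0.05 ]
[ 0.451 -0.117  0.05 ]
[ 0.48  -0.141  0.05 ]
```

Request:
arm_command --steps '[[[0,0,0],[-0.985,0.356,0],0.7],[[0,0,0],[-0.985,0.356,0],0.7],[[0,0,0],[-0.985,0.356,0],0.7],[[0,0,0],[-0.985,0.356,0],0.7],[[0,0,0],[-0.985,0.356,0],0.7],[[0,0,0],[-0.985,0.356,0],0.7],[[0,0,0],[-0.985,0.356,0],0.7],[[0,0,0],[-0.985,0.356,0],0.7],[[0,0,0],[-0.9,-0.322,0],0.7],[[0,0,0],[-0.9,-0.322,0],0.7],[[0,0,0],[-0.9,-0.322,0],0.7],[[0,0,0],[-0.9,-0.322,0],0.7]]'

```text
time_s: 2.93
tcp_pos: [0.5078, 0.1449, 0.2827]
orientation: [0.581, 0.814, 0.0, 0.0]
ft_force: [0.2, -0.5, 0.0]
width: 0.0608
gripper_force: 0.0
```

```bash
python3 go.py .5 -.2 .283 19;python3 - <<'E'
from station import robot
import cv2
cv2.imwrite("pics/side1.png",robot.snapshot("side")["pixels"][:,:,::-1])
E
```

```text
t 2.93 p [0.5078 0.1449 0.2827] phi 19.0 tilt 0.02 j [-0.74  0.03  0.42  1.67 -0.01  1.44  0.02] w 0.0608 gf 0.0 F [ 0.2 -0.5  0. ]
shift now [-10.783  -3.994  -0.014] turn share z 0.0001
shift after turn [-10.784  -3.989  -0.011]
```

View pics/side1.png

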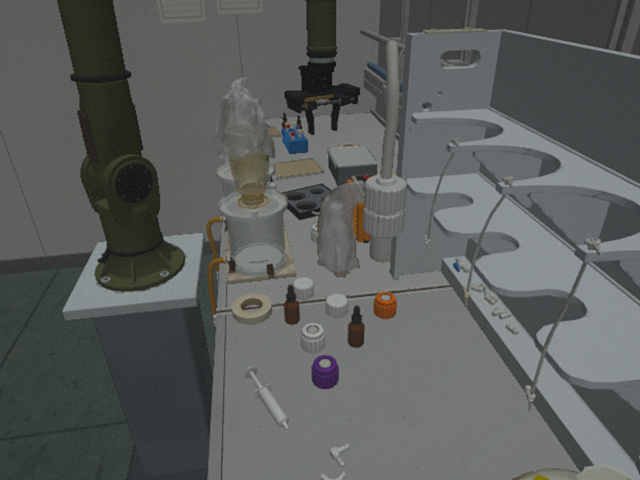

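The side view shows the wrist standing high and clear. A tall faucet-like object at side (385,205), top (515,190), needs locating first.

```bash
python3 - <<'E'
from h import *
for n,(a,b),(c,d) in [("knurl",(513,193),(385,207)),("base",(505,200),(382,255)),("rod top",(547,165),(390,45))]:
    f=lambda P:np.r_[proj("top",P)-[a,b],proj("side",P)-[c,d]]
    from scipy.optimize import least_squares
    s=least_squares(f,[.5,-.4,.3]); print(n,np.round(s.x,3),np.round(s.fun,1))
E
```

```text
knurl [ 0.514 -0.432  0.331] [-0.   0.1  0.1 -0. ]
base [ 0.513 -0.443  0.249] [-0.3  1.6  1.2 -0.3]
rod top [ 0.514 -0.406  0.569] [ 0.4 -1.4 -1.2  0.3]
```

```bash
python3 - <<'E'
import cv2,numpy as np
a=cv2.imread("pics/side1.png")[20:300,310:450]; b=cv2.imread("pics/top0.png")[130:250,440:640]
im=np.hstack([cv2.resize(a,(300,600),interpolation=2),cv2.resize(b,(500,300),interpolation=2).repeat(1,0) if 0 else cv2.copyMakeBorder(cv2.resize(b,(500,300),interpolation=2),0,300,0,0,0)])
cv2.imwrite("pics/obj.png",cv2.convertScaleAbs(im,alpha=1.8))
from h import *
for z in(.0,.1,.2): print(z,proj("side",back("top",323,165,z)))
E
```

```text
0.0 [390.89232266 255.4154458 ]
0.1 [383.5417958  222.73233858]
0.2 [375.53843942 187.14651464]
```

View pics/obj.png

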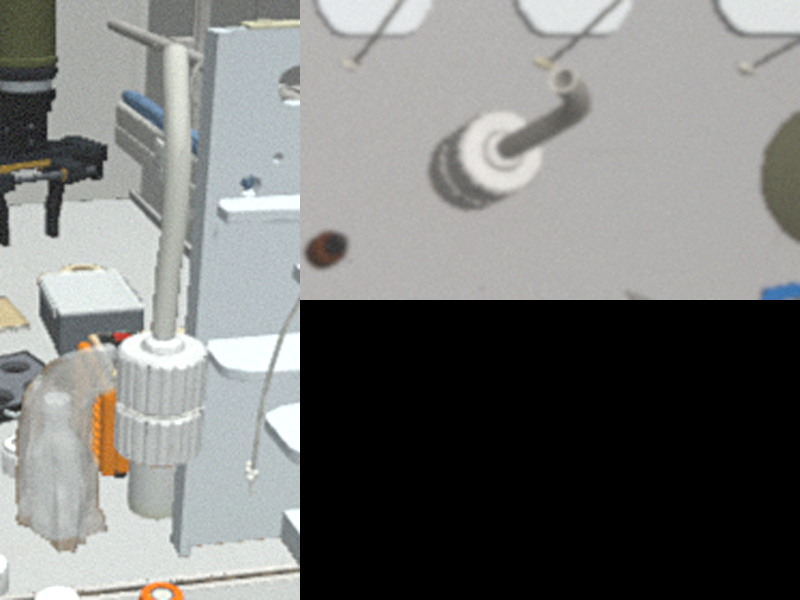

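Request:
arm_command --steps '[[[0,0,0],[-0.89,-0.376,0],0.7],[[0,0,0],[-0.89,-0.376,0],0.7],[[0,0,0],[-0.89,-0.376,0],0.7],[[0,0,0],[-0.89,-0.376,0],0.7],[[0,0,0],[-0.89,-0.376,0],0.7],[[0,0,0],[-0.89,-0.376,0],0.7],[[0,0,0],[-0.89,-0.376,0],0.7],[[0,0,0],[-0.89,-0.376,0],0.7],[[0,0,0],[-0.89,-0.376,0],0.7],[[0,0,0],[-0.89,-0.376,0],0.7],[[0,0,0],[-0.89,-0.376,0],0.7],[[0,0,0],[-0.89,-0.376,0],0.7],[[0,0,0],[-0.89,-0.376,0],0.7],[[0,0,0],[-0.89,-0.376,0],0.7],[[0,-0.0139,0],[0,0,0],0.7],[[0,-0.0139,0],[0,0,0],0.7],[[0,0,0],[0,0,0],0.7]]'

```text
time_s: 4.4
tcp_pos: [0.4804, -0.2559, 0.2817]
orientation: [0.577, 0.812, -0.05, 0.071]
ft_force: [0.8, 0.6, -0.1]
width: 0.0612
gripper_force: 0.0
```

```bash
python3 go.py .47 -.29 .125 19; python3 - <<'E'
from h import *
from scipy.spatial.transform import Rotation as R
from station import robot
print(R.from_quat(robot.state()["orientation"]).as_matrix().round(3))
for z in (.24,.26,.28,.3,.36,.38,.4): print(z,[np.round(proj("side",np.array([.514,y,z]))) for y in (-.465,-.405)],[np.round(proj("top",np.array([x,-.435,z]))) for x in (.484,.544)])
E
```

```text
t 4.4 p [ 0.4804 -0.2559  0.2817] phi 19.3 tilt 10.0 j [-0.44 -0.06  0.77  1.76  0.19  1.33  0.63] w 0.0612 gf 0.0 F [ 0.8  0.6 -0.1]
shift now [-0.037 -0.703  5.31 ] turn share z 0.0007
shift after turn [-0.962 -0.699  5.222]
[[-0.325  0.944  0.057]
 [ 0.93   0.33  -0.164]
 [-0.174 -0.    -0.985]]
0.24 [array([387., 266.]), array([378., 247.])] [array([500., 216.]), array([499., 188.])]
0.26 [array([388., 256.]), array([378., 238.])] [array([503., 214.]), array([502., 186.])]
0.28 [array([389., 245.]), array([379., 227.])] [array([506., 213.]), array([505., 184.])]
0.3 [array([390., 234.]), array([379., 217.])] [array([510., 211.]), array([508., 182.])]
0.36 [array([392., 199.]), array([381., 184.])] [array([520., 206.]), array([519., 175.])]
0.38 [array([393., 187.]), array([382., 172.])] [array([524., 204.]), array([522., 173.])]
0.4 [array([394., 174.]), array([382., 160.])] [array([528., 202.]), array([526., 170.])]
```

Request:
arm_command --steps '[[[0,0,0],[0,-0.117,0.885],0.7],[[0,0,0],[0,-0.117,0.885],0.7],[[0,0,0],[0,-0.117,0.885],0.7],[[0,0,0],[0,-0.117,0.885],0.7],[[0,0,0],[0,-0.117,0.885],0.7],[[0,0,0],[0,-0.117,0.885],0.7],[[0,0,0],[-0.6,-0.114,0.106],0.7],[[0,0,0],[-0.6,-0.114,0.106],0.7],[[0,0,0],[-0.6,-0.114,0.106],0.7],[[0,0,0],[-0.6,-0.114,0.106],0.7],[[0,0,0],[-0.6,-0.114,0.106],0.7],[[0,0,0],[0,0,0],0.7]]'

```text
time_s: 5.4
tcp_pos: [0.4832, -0.3877, 0.1266]
orientation: [0.579, 0.81, -0.051, 0.072]
ft_force: [-0.7, -1.3, -0.0]
width: 0.061
gripper_force: 0.0
```

```bash
python3 go.py .484 -.382 .031 19;python3 - <<'E'
from station import robot
import cv2
from h import *
a=robot.snapshot("side")["pixels"][:,:,::-1][150:400,230:450];b=robot.snapshot("top")["pixels"][:,:,::-1][120:320,340:600]
im=np.hstack([cv2.resize(a,(440,500),interpolation=2),cv2.resize(b,(360,277),interpolation=2).repeat(1,0) if 0 else cv2.copyMakeBorder(cv2.resize(b,(360,277),interpolation=2),0,223,0,0,0)])
cv2.imwrite("pics/pre1.png",cv2.convertScaleAbs(im,alpha=1.6))
E
```

```text
t 5.4 p [ 0.4832 -0.3877  0.1266] phi 18.8 tilt 10.17 j [-0.17  0.29  0.86  1.82 -0.14  0.99  1.05] w 0.061 gf 0.0 F [-0.7 -1.3 -0. ]
shift now [0.732 0.087 3.107] turn share z -0.0004
shift after turn [0.172 0.088 3.188]
```

View pics/pre1.png

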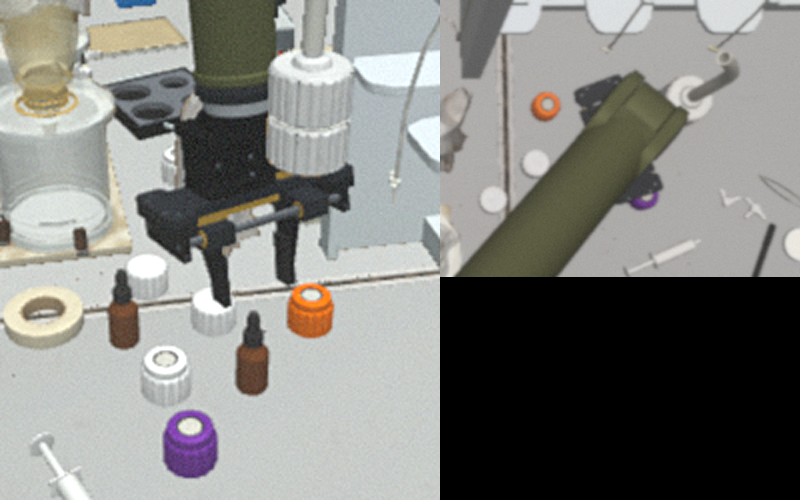

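The pre-grasp picture shows the open fingers at crop (225,300) and (285,280), straddling bottle R's top at (252,315). The force reads free, so I descend and grip.

Request:
arm_command --steps '[[[0,0,0],[0.146,0.017,0.622],0.7],[[0,0,0],[0.146,0.017,0.622],0.7],[[0,0,0],[0.146,0.017,0.622],0.7],[[0,0,0],[0.146,0.017,0.622],0.7],[[0,0,0],[0.146,0.017,0.622],0.7],[[0,0,0],[0,0,0],0.7],[[0,0,0],[0,0,0],0],[[0,0,0],[0,0,0],0],[[0,0,0],[0,0,0],0],[[0,0,0],[0,0,0],0],[[0,0,0],[0,0,0],0],[[0,0,0],[0,0,0],0]]'

```text
time_s: 6.5
tcp_pos: [0.4846, -0.3779, 0.0308]
orientation: [0.578, 0.811, -0.05, 0.072]
ft_force: [-0.1, 0.7, 3.0]
width: 0.0322
gripper_force: 30.0
```

```bash
python3 go.py .47 -.29 .125 19; python3 - <<'E'
from h import *
from station import robot
from scipy.spatial.transform import Rotation as R
p=[];s=robot.state();M=R.from_quat(s["orientation"]).as_matrix();P=s["tcp_pos"]
for a,b in [([0,0,.094],[.47,-.29,.125]),([0],[0])][:1]:
    q=np.array(b); 
for q0,q1 in [((.484,-.382,.031),(.484,-.382,.125)),((.484,-.382,.125),(.475,-.27,.15)),((.475,-.27,.15),(.5,-.2,.285)),((.5,-.2,.285),(.51,.23,.285))]:
    print(q1,np.round(M.T@(np.array(q1)-q0)/.03,3))
E
```

```text
t 6.5 p [ 0.4846 -0.3779  0.0308] phi 19.0 tilt 10.06 j [-0.11  0.4   0.79  1.9  -0.25  0.81  1.11] w 0.0322 gf 30.0 F [-0.1  0.7  3. ]
shift now [ 2.336  0.5   -3.601] turn share z 0.0001
shift after turn [ 2.93   0.494 -3.138]
(0.484, -0.382, 0.125) [-0.547  0.004 -3.085]
(0.475, -0.27, 0.15) [ 3.426  0.936 -1.453]
(0.5, -0.2, 0.285) [ 1.118  1.555 -4.766]
(0.51, 0.23, 0.285) [13.235  4.992 -2.341]
```

Request:
arm_command --steps '[[[0,0,0],[-0.11,0,-0.617],0],[[0,0,0],[-0.11,0,-0.617],0],[[0,0,0],[-0.11,0,-0.617],0],[[0,0,0],[-0.11,0,-0.617],0],[[0,0,0],[-0.11,0,-0.617],0],[[0,0,0],[0.685,0.187,-0.29],0],[[0,0,0],[0.685,0.187,-0.29],0],[[0,0,0],[0.685,0.187,-0.29],0],[[0,0,0],[0.685,0.187,-0.29],0],[[0,0,0],[0.685,0.187,-0.29],0],[[0,0,0],[0.186,0.259,-0.794],0],[[0,0,0],[0.186,0.259,-0.794],0],[[0,0,0],[0.186,0.259,-0.794],0],[[0,0,0],[0.186,0.259,-0.794],0],[[0,0,0],[0.186,0.259,-0.794],0],[[0,0,0],[0.186,0.259,-0.794],0]]'

```text
time_s: 7.83
tcp_pos: [0.5, -0.1956, 0.2851]
orientation: [0.578, 0.811, -0.05, 0.071]
ft_force: [-0.2, -0.0, 0.1]
width: 0.0322
gripper_force: 30.0
```

```bash
python3 go.py .515 .22 .285 19
```

```text
t 7.83 p [ 0.5    -0.1956  0.2851] phi 19.0 tilt 9.97 j [-0.55 -0.07  0.75  1.75  0.2   1.35  0.49] w 0.0322 gf 30.0 F [-0.2 -0.   0.1]
shift now [12.741  4.986 -2.232] turn share z 0.0
shift after turn [1.2936e+01 4.9830e+00 5.0000e-03]
```

Request:
arm_command --steps '[[[0,0,0],[0.91,0.356,-0.16],0],[[0,0,0],[0.91,0.356,-0.16],0],[[0,0,0],[0.91,0.356,-0.16],0],[[0,0,0],[0.91,0.356,-0.16],0],[[0,0,0],[0.91,0.356,-0.16],0],[[0,0,0],[0.91,0.356,-0.16],0],[[0,0,0],[0.91,0.356,-0.16],0],[[0,0,0],[0.91,0.356,-0.16],0],[[0,0,0],[0.91,0.356,-0.16],0],[[0,0,0],[0.91,0.356,-0.16],0],[[0,0,0],[0.91,0.356,-0.16],0],[[0,0,0],[0.91,0.356,-0.16],0],[[0,0,0],[0.91,0.356,-0.16],0],[[0,0,0],[0.91,0.356,-0.16],0],[[0,0,0],[0.55,0.16,0.6],0],[[0,0,0],[0.55,0.16,0.6],0],[[0,0,0],[0.55,0.16,0.6],0],[[0,0,0],[0.55,0.16,0.6],0]]'

```text
time_s: 9.33
tcp_pos: [0.516, 0.276, 0.2004]
orientation: [0.578, 0.811, -0.05, 0.071]
ft_force: [0.4, -0.1, -0.5]
width: 0.0322
gripper_force: 30.0
```

```bash
python3 go.py .513 .336 .085 19
```

```text
t 9.33 p [0.516  0.276  0.2004] phi 19.0 tilt 10.0 j [-0.92  0.23  0.33  1.64  0.1   1.34 -0.29] w 0.0322 gf 30.0 F [ 0.4 -0.1 -0.5]
shift now [2.562 0.555 3.455] turn share z 0.0001
shift after turn [1.923 0.555 3.847]
```

Request:
arm_command --steps '[[[0,0,0],[0.425,0.092,0.576],0],[[0,0,0],[0.425,0.092,0.576],0],[[0,0,0],[0.425,0.092,0.576],0],[[0,0,0],[0.425,0.092,0.576],0],[[0,0,0],[0.425,0.092,0.576],0],[[0,0,0],[0.425,0.092,0.576],0],[[0,0,0],[0,0,0],0],[[0,0,0],[0,0,0],0]]'

```text
time_s: 10.0
tcp_pos: [0.5122, 0.3346, 0.085]
orientation: [0.578, 0.811, -0.052, 0.071]
ft_force: [0.7, -0.2, -0.2]
width: 0.0322
gripper_force: 30.0
```

```bash
python3 go.py .513 .336 .041 19; python3 - <<'E'
from station import robot
import cv2
from h import *
a=robot.snapshot("side")["pixels"][:,:,::-1][110:260,250:400]
b=robot.snapshot("top")["pixels"][:,:,::-1][150:300,90:260]
im=np.hstack([cv2.resize(a,(400,400),interpolation=2),cv2.resize(b,(400,400),interpolation=2)])
cv2.imwrite("pics/place1.png",cv2.convertScaleAbs(im,alpha=1.6))
E
```

```text
t 10.0 p [0.5122 0.3346 0.085 ] phi 19.1 tilt 10.09 j [-0.96  0.39  0.29  1.67  0.06  1.15 -0.37] w 0.0322 gf 30.0 F [ 0.7 -0.2 -0.2]
shift now [0.291 0.044 1.438] turn share z 0.0002
shift after turn [0.035 0.04  1.467]
```

View pics/place1.png

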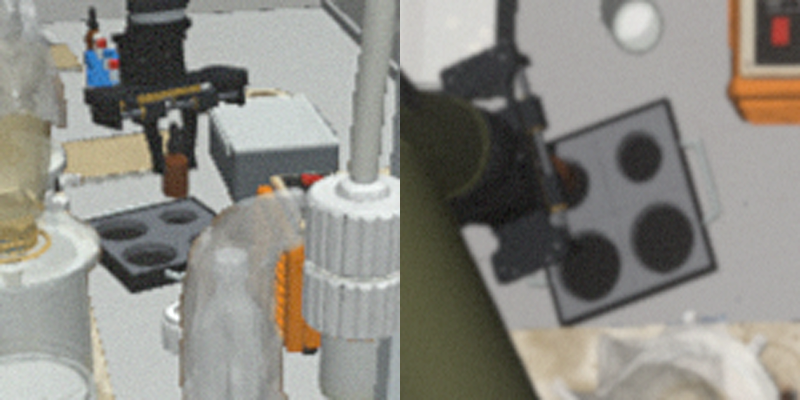

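Request:
arm_command --steps '[[[0,0,0],[0.073,0.011,0.36],0],[[0,0,0],[0.073,0.011,0.36],0],[[0,0,0],[0.073,0.011,0.36],0],[[0,0,0],[0.073,0.011,0.36],0],[[0,0,0],[0,0,0],0],[[0,0,0],[0,0,0],0]]'

```text
time_s: 10.6
tcp_pos: [0.5134, 0.3361, 0.0407]
orientation: [0.578, 0.811, -0.051, 0.071]
ft_force: [-0.2, -0.6, 0.1]
width: 0.0323
gripper_force: 30.0
```

Request:
arm_command --steps '[[[0,0,0],[0,0,0.05],0],[[0,0,0],[0,0,0],0.7],[[0,0,0],[0,0,0],0.7],[[0,0,0],[0,0,0],0.7],[[0,0,0],[0,0,0],0.7],[[0,0,0],[-0.05,0,-0.3],0.7],[[0,0,0],[-0.114,0,-0.65],0.7],[[0,0,0],[-0.114,0,-0.65],0.7],[[0,0,0],[-0.114,0,-0.65],0.7],[[0,0,0],[-0.16,0,-0.9],0.7],[[0,0,0],[-0.16,0,-0.9],0.7],[[0,0,0],[-0.16,0,-0.9],0.7],[[0,0,0],[-0.16,0,-0.9],0.7],[[0,0,0],[-0.16,0,-0.9],0.7],[[0,0,0],[-0.16,0,-0.9],0.7],[[0,0.0139,0],[0,0,0],0.7],[[0,0.0139,0],[0,0,0],0.7],[[0,0,0],[0,0,0],0.7]]'

```text
time_s: 12.1
tcp_pos: [0.517, 0.3314, 0.2761]
orientation: [0.584, 0.812, 0.002, 0.001]
ft_force: [1.7, -2.0, 0.6]
width: 0.0611
gripper_force: 0.0
```

```bash
python3 go.py .5 -.2 .285 19; python3 - <<'E'
from station import robot
import cv2
a=robot.snapshot("side")["pixels"][:,:,::-1][150:250,260:360]
b=robot.snapshot("top")["pixels"][:,:,::-1][170:290,120:240]
cv2.imwrite("pics/after1.png",cv2.convertScaleAbs(cv2.hconcat([cv2.resize(a,(400,400),interpolation=2),cv2.resize(b,(400,400),interpolation=2)]),alpha=1.6))
E
```

```text
t 12.1 p [0.517  0.3314 0.2761] phi 18.6 tilt 0.25 j [-0.88  0.22  0.32  1.48 -0.07  1.45 -0.23] w 0.0611 gf 0.0 F [ 1.7 -2.   0.6]
shift now [-16.609  -6.182  -0.34 ] turn share z -0.0012
shift after turn [-16.564  -6.303  -0.295]
```

View pics/after1.png

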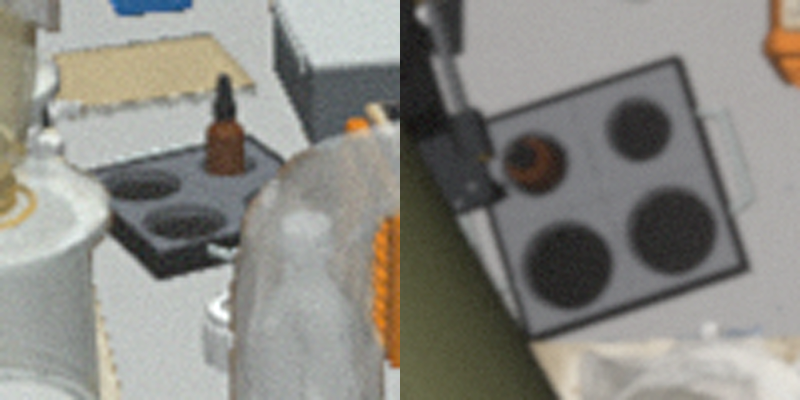

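Request:
arm_command --steps '[[[0,0,0],[-0.922,-0.345,-0.02],0.7],[[0,0,0],[-0.922,-0.345,-0.02],0.7],[[0,0,0],[-0.922,-0.345,-0.02],0.7],[[0,0,0],[-0.922,-0.345,-0.02],0.7],[[0,0,0],[-0.922,-0.345,-0.02],0.7],[[0,0,0],[-0.922,-0.345,-0.02],0.7],[[0,0,0],[-0.922,-0.345,-0.02],0.7],[[0,0,0],[-0.922,-0.345,-0.02],0.7],[[0,0,0],[-0.922,-0.345,-0.02],0.7],[[0,0,0],[-0.922,-0.345,-0.02],0.7],[[0,0,0],[-0.922,-0.345,-0.02],0.7],[[0,0,0],[-0.922,-0.345,-0.02],0.7],[[0,0,0],[-0.922,-0.345,-0.02],0.7],[[0,0,0],[-0.922,-0.345,-0.02],0.7],[[0,0,0],[-0.922,-0.345,-0.02],0.7],[[0,0,0],[-0.922,-0.345,-0.02],0.7],[[0,0,0],[-0.922,-0.345,-0.02],0.7],[[0,0,0],[-0.922,-0.345,-0.02],0.7],[[0,0,0],[0,0,0],0.7]]'

```text
time_s: 13.78
tcp_pos: [0.4991, -0.2009, 0.2844]
orientation: [0.583, 0.812, -0.003, 0.001]
ft_force: [-0.9, -0.5, -0.4]
width: 0.0611
gripper_force: 0.0
```

```bash
python3 go.py .364 -.283 .14 19
```

```text
t 13.78 p [ 0.4991 -0.2009  0.2844] phi 18.7 tilt 0.33 j [-0.4   0.05  0.77  1.66 -0.03  1.45  0.69] w 0.0611 gf 0.0 F [-0.9 -0.5 -0.4]
shift now [-1.13  -5.126  4.836] turn share z -0.0009
shift after turn [-1.123 -5.149  4.814]
```

Request:
arm_command --steps '[[[0,0,0],[-0.14,-0.641,0.3],0.7],[[0,0,0],[-0.14,-0.641,0.3],0.7],[[0,0,0],[-0.14,-0.641,0.3],0.7],[[0,0,0],[-0.14,-0.641,0.3],0.7],[[0,0,0],[-0.14,-0.641,0.3],0.7],[[0,0,0],[-0.14,-0.641,0.3],0.7],[[0,0,0],[-0.14,-0.641,0.3],0.7],[[0,0,0],[-0.14,-0.641,0.3],0.7],[[0,0,0],[0,0,0.6],0.7],[[0,0,0],[0,0,0.6],0.7],[[0,0,0],[0,0,0.6],0.7],[[0,0,0],[0,0,0.6],0.7],[[0,0,0],[0,0,0],0.7],[[0,0,0],[0,0,0],0.7]]'

```text
time_s: 14.95
tcp_pos: [0.3658, -0.276, 0.1398]
orientation: [0.579, 0.815, -0.001, -0.001]
ft_force: [0.0, -0.0, -0.1]
width: 0.061
gripper_force: 0.0
```

```bash
python3 go.py .364 -.283 .03 19; python3 - <<'E'
from station import robot
import cv2
from h import *
im=robot.snapshot("side")["pixels"][:,:,::-1]
for n in("dropper_1",): print([(round(float(d["conf"]),2),[int(v) for v in d["extent"]]) for d in robot.outline_of(n,"side")])
cv2.imwrite("pics/pre2.png",cv2.convertScaleAbs(cv2.resize(im[150:370,210:430],(660,600),interpolation=2),alpha=1.6))
E
```

```text
t 14.95 p [ 0.3658 -0.276   0.1398] phi 19.2 tilt 0.18 j [-0.32 -0.08  0.88  2.04  0.07  1.16  0.87] w 0.061 gf 0.0 F [ 0.  -0.  -0.1]
shift now [-0.203 -0.122  3.661] turn share z 0.0005
shift after turn [-0.201 -0.133  3.661]
[(0.74, [311, 168, 320, 194]), (0.58, [286, 282, 297, 325])]
```

View pics/pre2.png

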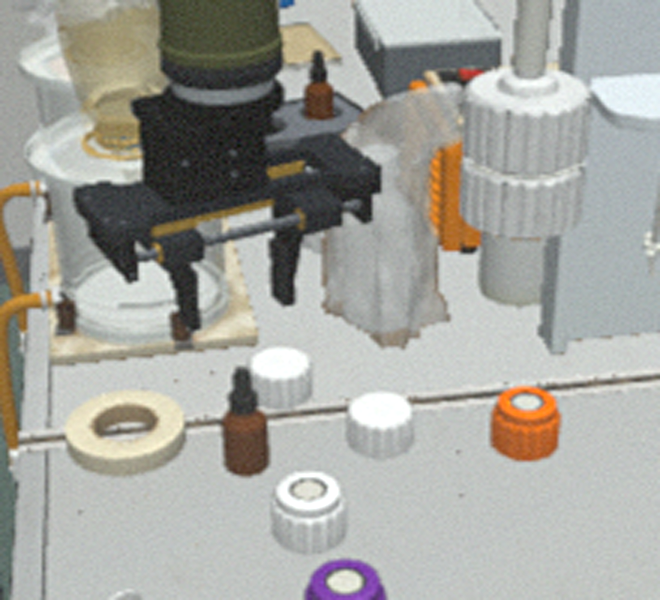

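Fingers at crop (188,325) and (283,298) are centred over bottle L, top at (241,372). Descending.

Request:
arm_command --steps '[[[0,0,0],[-0.034,-0.022,0.606],0.7],[[0,0,0],[-0.034,-0.022,0.606],0.7],[[0,0,0],[-0.034,-0.022,0.606],0.7],[[0,0,0],[-0.034,-0.022,0.606],0.7],[[0,0,0],[-0.034,-0.022,0.606],0.7],[[0,0,0],[-0.034,-0.022,0.606],0.7],[[0,0,0],[0,0,0],0.7],[[0,0,0],[0,0,0],0],[[0,0,0],[0,0,0],0],[[0,0,0],[0,0,0],0],[[0,0,0],[0,0,0],0],[[0,0,0],[0,0,0],0]]'

```text
time_s: 16.05
tcp_pos: [0.3649, -0.2843, 0.032]
orientation: [0.58, 0.814, 0.001, 0.001]
ft_force: [-0.6, -0.3, 0.1]
width: 0.0354
gripper_force: 0.0
```

```bash
python3 go.py .364 -.283 .15 19;  python3 go.py .5 -.2 .285 19
```

```text
t 16.05 p [ 0.3649 -0.2843  0.032 ] phi 19.1 tilt 0.11 j [-0.26  0.16  0.93  2.14 -0.16  0.92  1.09] w 0.0354 gf 0.0 F [-0.6 -0.3  0.1]
shift now [ 0.049 -0.006 -3.934] turn share z 0.0002
shift after turn [ 0.051 -0.014 -3.934]
t 16.05 p [ 0.3649 -0.2843  0.032 ] phi 19.1 tilt 0.11 j [-0.26  0.16  0.93  2.14 -0.16  0.92  1.09] w 0.0354 gf 0.0 F [-0.6 -0.3  0.1]
shift now [ 1.181  5.191 -8.425] turn share z 0.0002
shift after turn [ 1.191  5.173 -8.434]
```

Request:
arm_command --steps '[[[0,0,0],[0,0,0],0],[[0,0,0],[0,0,0],0],[[0,0,0],[0,0,-0.4],0],[[0,0,0],[0,0,-0.7],0],[[0,0,0],[0,0,-0.9],0],[[0,0,0],[0,0,-0.9],0],[[0,0,0],[0,0,-0.9],0],[[0,0,0],[0.148,0.649,-0.58],0],[[0,0,0],[0.148,0.649,-0.58],0],[[0,0,0],[0.148,0.649,-0.58],0],[[0,0,0],[0.148,0.649,-0.58],0],[[0,0,0],[0.148,0.649,-0.58],0],[[0,0,0],[0.148,0.649,-0.58],0],[[0,0,0],[0.148,0.649,-0.58],0],[[0,0,0],[0.148,0.649,-0.58],0]]'

```text
time_s: 17.3
tcp_pos: [0.5002, -0.1991, 0.2849]
orientation: [0.58, 0.814, 0.0, -0.0]
ft_force: [1.0, 0.8, -0.1]
width: 0.0324
gripper_force: 30.0
```

```bash
python3 go.py .538 .22 .285 19
```

```text
t 17.3 p [ 0.5002 -0.1991  0.2849] phi 19.0 tilt 0.03 j [-0.44  0.06  0.81  1.66 -0.04  1.45  0.71] w 0.0324 gf 30.0 F [ 1.   0.8 -0.1]
shift now [1.2795e+01 5.7500e+00 2.0000e-03] turn share z 0.0001
shift after turn [ 1.2799e+01  5.7410e+00 -2.0000e-03]
```

Request:
arm_command --steps '[[[0,0,0],[0.914,0.411,0],0],[[0,0,0],[0.914,0.411,0],0],[[0,0,0],[0.914,0.411,0],0],[[0,0,0],[0.914,0.411,0],0],[[0,0,0],[0.914,0.411,0],0],[[0,0,0],[0.914,0.411,0],0],[[0,0,0],[0.914,0.411,0],0],[[0,0,0],[0.914,0.411,0],0],[[0,0,0],[0.914,0.411,0],0],[[0,0,0],[0.914,0.411,0],0],[[0,0,0],[0.914,0.411,0],0],[[0,0,0],[0.914,0.411,0],0],[[0,0,0],[0.914,0.411,0],0],[[0,0,0],[0.914,0.411,0],0],[[0,0,0],[0.42,0.145,0.3],0],[[0,0,0],[0.42,0.145,0.6],0],[[0,0,0],[0.42,0.145,0.8],0],[[0,0,0],[0,0,0.8],0],[[0,0,0],[0,0,0],0],[[0,0,0],[0,0,0],0]]'

```text
time_s: 18.97
tcp_pos: [0.5368, 0.2577, 0.2077]
orientation: [0.581, 0.814, -0.002, -0.0]
ft_force: [0.2, 0.6, 0.0]
width: 0.0326
gripper_force: 30.0
```

```bash
python3 go.py .538 .26 .042 19
```

```text
t 18.97 p [0.5368 0.2577 0.2077] phi 19.0 tilt 0.24 j [-0.86  0.22  0.43  1.63 -0.09  1.32 -0.08] w 0.0326 gf 30.0 F [0.2 0.6 0. ]
shift now [0.07  0.085 5.524] turn share z -0.0001
shift after turn [0.06  0.064 5.524]
```

Request:
arm_command --steps '[[[0,0,0],[0.012,0.012,0.8],0],[[0,0,0],[0.012,0.012,0.8],0],[[0,0,0],[0.012,0.012,0.8],0],[[0,0,0],[0.012,0.012,0.8],0],[[0,0,0],[0.012,0.012,0.8],0],[[0,0,0],[0.012,0.012,0.8],0],[[0,0,0],[0,0,0.24],0],[[0,0,0],[0,0,0.24],0],[[0,0,0],[0,0,0.24],0],[[0,0,0],[0,0,0],0],[[0,0,0],[0,0,0],0]]'

```text
time_s: 19.88
tcp_pos: [0.5398, 0.2623, 0.0449]
orientation: [0.581, 0.814, 0.001, 0.0]
ft_force: [-0.3, 0.2, -0.8]
width: 0.0325
gripper_force: 30.0
```

Request:
arm_command --steps '[[[0,0,0],[-0.05,-0.08,0.1],0],[[0,0,0],[0,0,0],0],[[0,0,0],[0,0,0],0.7],[[0,0,0],[0,0,0],0.7],[[0,0,0],[0,0,0],0.7],[[0,0,0],[0,0,0],0.7],[[0,0,0],[0,0,-0.3],0.7],[[0,0,0],[0,0,-0.7],0.7],[[0,0,0],[0,0,-0.9],0.7],[[0,0,0],[0,0,-0.9],0.7],[[0,0,0],[0,0,-0.9],0.7],[[0,0,0],[0,0,-0.9],0.7],[[0,0,0],[0,0,-0.9],1],[[0,0,0],[0,0,-0.9],1],[[0,0,-0.0176],[0,0,-0.2],1],[[0,0,-0.0176],[0,0,-0.2],1],[[0,0,-0.0176],[0,0,-0.2],1],[[0,0,-0.0176],[0,0,-0.2],1],[[0,0,-0.0176],[0,0,-0.2],1],[[0,0,-0.0176],[0,0,-0.2],1]]'

```text
time_s: 21.55
tcp_pos: [0.5372, 0.2597, 0.2697]
orientation: [0.281, 0.96, 0.0, 0.0]
ft_force: [-0.1, -0.1, 0.3]
width: 0.0867
gripper_force: 0.0
```

```bash
python3 go.py .477 .05 .285 57; python3 - <<'E'
from station import robot
import cv2
b=robot.snapshot("top")["pixels"][:,:,::-1]
for n in("dropper_1","ported_cap_1","well_wide_1"): print(n,[(round(float(d["conf"]),2),[int(v) for v in d["extent"]]) for d in robot.outline_of(n,"top")])
a=robot.snapshot("side")["pixels"][:,:,::-1][150:250,260:360]
cv2.imwrite("pics/after2.png",cv2.convertScaleAbs(cv2.hconcat([cv2.resize(a,(400,400),interpolation=2),cv2.resize(b[170:290,120:300],(400,400),interpolation=2)]),alpha=1.6))
E
```

```text
t 21.55 p [0.5372 0.2597 0.2697] phi 57.4 tilt 0.02 j [-0.81  0.19  0.37  1.53 -0.07  1.43  0.56] w 0.0867 gf 0.0 F [-0.1 -0.1  0.3]
shift now [-2.082 -6.967 -0.511] turn share z 0.001
shift after turn [-2.125 -6.954 -0.509]
dropper_1 [(0.54, [194, 208, 200, 217])]
ported_cap_1 [(0.8, [439, 254, 459, 276]), (0.68, [267, 220, 287, 245]), (0.68, [173, 214, 180, 224]), (0.65, [473, 251, 498, 270]), (0.56, [405, 186, 426, 207])]
well_wide_1 [(0.95, [180, 219, 221, 259])]
```

View pics/after2.png

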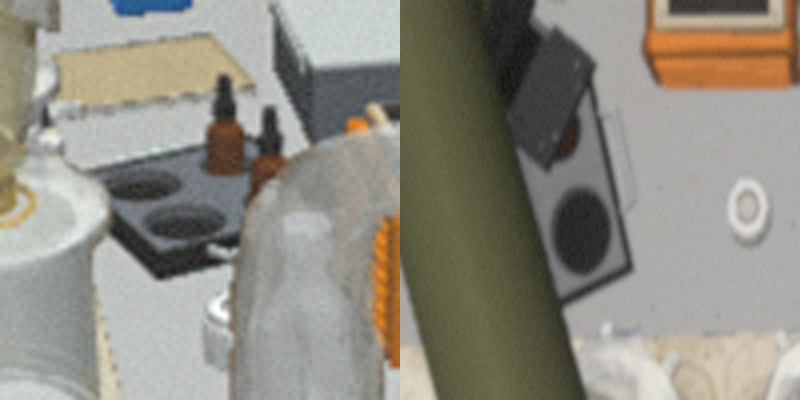

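Request:
arm_command --steps '[[[0,0,-0.0072],[0,0,0],1],[[0,0,0],[-0.226,-0.869,-0.05],1],[[0,0,0],[-0.226,-0.869,-0.05],1],[[0,0,0],[-0.226,-0.869,-0.05],1],[[0,0,0],[-0.226,-0.869,-0.05],1],[[0,0,0],[-0.226,-0.869,-0.05],1],[[0,0,0],[-0.226,-0.869,-0.05],1],[[0,0,0],[-0.226,-0.869,-0.05],1],[[0,0,0],[-0.226,-0.869,-0.05],1],[[0,0,0],[0,0,0],1],[[0,0,0],[0,0,0],1]]'

```text
time_s: 22.72
tcp_pos: [0.4784, 0.0511, 0.2808]
orientation: [0.264, 0.964, 0.001, 0.0]
ft_force: [-0.4, 0.0, -0.1]
width: 0.0872
gripper_force: 0.0
```

```bash
python3 go.py .479 .051 .1 60; python3 go.py .479 .051 .017 60
```

```text
t 22.72 p [0.4784 0.0511 0.2808] phi 59.4 tilt 0.07 j [-0.68 -0.09  0.49  1.78  0.04  1.44  0.84] w 0.0872 gf 0.0 F [-0.4  0.  -0.1]
shift now [-2.000e-02  1.000e-03  6.028e+00] turn share z -0.0018
shift after turn [-0.018  0.008  6.028]
t 22.72 p [0.4784 0.0511 0.2808] phi 59.4 tilt 0.07 j [-0.68 -0.09  0.49  1.78  0.04  1.44  0.84] w 0.0872 gf 0.0 F [-0.4  0.  -0.1]
shift now [-2.000e-02 -2.000e-03  8.795e+00] turn share z -0.0018
shift after turn [-1.800e-02  8.000e-03  8.795e+00]
```

Request:
arm_command --steps '[[[0,0,0],[0,0,0.75],1],[[0,0,0],[0,0,0.75],1],[[0,0,0],[0,0,0.75],1],[[0,0,0],[0,0,0.75],1],[[0,0,0],[0,0,0.75],1],[[0,0,0],[0,0,0.75],1],[[0,0,0],[0,0,0.75],1],[[0,0,0],[0,0,0.75],1],[[0,0,0],[0,0,0],1]]'

```text
time_s: 23.47
tcp_pos: [0.4751, 0.0532, 0.0962]
orientation: [0.261, 0.965, -0.002, -0.004]
ft_force: [-1.0, 0.4, 1.2]
width: 0.0873
gripper_force: 0.0
```

```bash
python3 go.py .479 .051 .017 60; python3 - <<'E'
from station import robot
import cv2
a=robot.snapshot("side")["pixels"][:,:,::-1][20:280,180:420]
b=robot.snapshot("top")["pixels"][:,:,::-1][170:370,200:400]
cv2.imwrite("pics/preA.png",cv2.convertScaleAbs(cv2.hconcat([cv2.resize(a,(400,433),interpolation=2),cv2.resize(b,(400,433),interpolation=2)]),alpha=1.6))
E
```

```text
t 23.47 p [0.4751 0.0532 0.0962] phi 59.7 tilt 0.49 j [-0.66  0.06  0.51  2.03 -0.03  1.07  0.91] w 0.0873 gf 0.0 F [-1.   0.4  1.2]
shift now [-0.164  0.019  2.641] turn share z -0.0009
shift after turn [-1.490e-01  1.000e-03  2.641e+00]
```

View pics/preA.png

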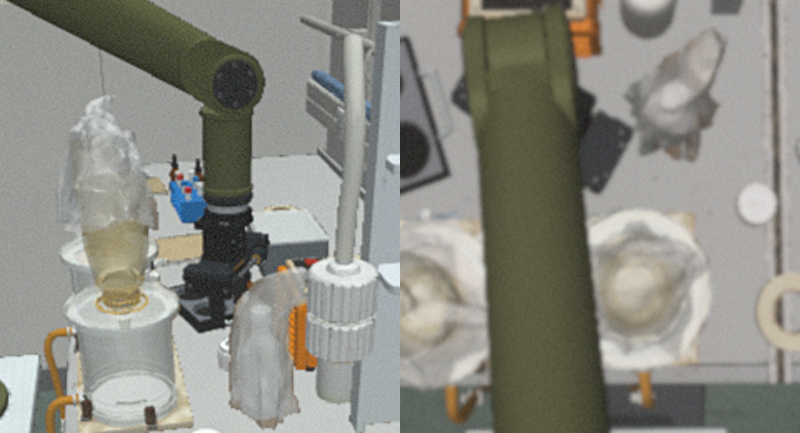

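The picture shows the forearm passing high between the chambers, with the gripper end at crop (605,150) clear of the bag at (680,100). I continue down.

Request:
arm_command --steps '[[[0,0,0],[-0.02,0,0.45],1],[[0,0,0],[-0.02,0,0.45],1],[[0,0,0],[-0.02,0,0.45],1],[[0,0,0],[-0.02,0,0.45],1],[[0,0,0],[0,0,0.45],1],[[0,0,0],[0,0,0.25],1],[[0,0,0],[0,0,0.14],1],[[0,0,0],[0,0,0],1],[[0,0,0],[0,0,0],1]]'

```text
time_s: 24.32
tcp_pos: [0.4815, 0.0516, 0.0224]
orientation: [0.262, 0.965, 0.0, 0.001]
ft_force: [0.4, -0.1, 0.4]
width: 0.0872
gripper_force: 0.0
```

```bash
python3 go.py .478 .051 .017 60
```

```text
t 24.32 p [0.4815 0.0516 0.0224] phi 59.6 tilt 0.08 j [-0.63  0.18  0.51  2.08 -0.11  0.9   0.98] w 0.0872 gf 0.0 F [ 0.4 -0.1  0.4]
shift now [ 0.09  -0.077  0.179] turn share z -0.001
shift after turn [ 0.09  -0.077  0.179]
```

Request:
arm_command --steps '[[[0,0,0],[0.12,-0.08,0.18],1],[[0,0,0],[0,0,0],1],[[0,0,0],[0,0,0],0],[[0,0,0],[0,0,0],0],[[0,0,0],[0,0,0],0],[[0,0,0],[0,0,0],0],[[0,0,0],[0,0,0],0],[[0,0,0],[0,0,0],0],[[0,0,0],[0,0,0],0]]'

```text
time_s: 25.07
tcp_pos: [0.4765, 0.0511, 0.0162]
orientation: [0.262, 0.965, 0.0, 0.0]
ft_force: [-0.6, -0.2, -0.2]
width: 0.0496
gripper_force: 30.0
```

```bash
python3 go.py .477 .051 .28 60
```

```text
t 25.07 p [0.4765 0.0511 0.0162] phi 59.6 tilt 0.02 j [-0.63  0.19  0.51  2.1  -0.12  0.88  0.98] w 0.0496 gf 30.0 F [-0.6 -0.2 -0.2]
shift now [-1.700e-02  7.000e-03 -8.794e+00] turn share z -0.001
shift after turn [-1.600e-02  5.000e-03 -8.794e+00]
```

Request:
arm_command --steps '[[[0,0,0],[0,0,-0.4],0],[[0,0,0],[0,0,-0.8],0],[[0,0,0],[0,0,-0.8],0],[[0,0,0],[0,0,-0.8],0],[[0,0,0],[0,0,-0.8],0],[[0,0,0],[0,0,-0.8],0],[[0,0,0],[0,0,-0.8],0],[[0,0,0],[0,0,-0.8],0],[[0,0,0],[0,0,-0.8],0],[[0,0,0],[0,0,-0.8],0],[[0,0,0],[0,0,-0.8],0],[[0,0,0],[0,0,-0.8],0],[[0,0,-0.0171],[0,0,0],0],[[0,0,-0.0171],[0,0,0],0],[[0,0,-0.0171],[0,0,0],0],[[0,0,-0.0171],[0,0,0],0],[[0,0,-0.0171],[0,0,0],0],[[0,0,-0.0171],[0,0,0],0],[[0,0,-0.0171],[0,0,0],0],[[0,0,-0.0171],[0,0,0],0]]'

```text
time_s: 26.73
tcp_pos: [0.4762, 0.0509, 0.2919]
orientation: [-0.167, 0.986, 0.0, -0.0]
ft_force: [-0.7, -1.0, -0.2]
width: 0.0492
gripper_force: 30.0
```

```bash
python3 go.py .47 .2 .295 109;python3 go.py .436 .31 .2 109
```

```text
t 26.73 p [0.4762 0.0509 0.2919] phi 109.2 tilt 0.02 j [-0.73 -0.1   0.53  1.76  0.05  1.47  1.7 ] w 0.0492 gf 30.0 F [-0.7 -1.  -0.2]
shift now [-1.437  4.761 -0.103] turn share z 0.0005
shift after turn [-1.421  4.766 -0.103]
t 26.73 p [0.4762 0.0509 0.2919] phi 109.2 tilt 0.02 j [-0.73 -0.1   0.53  1.76  0.05  1.47  1.7 ] w 0.0492 gf 30.0 F [-0.7 -1.  -0.2]
shift now [-1.573  8.596  3.064] turn share z 0.0005
shift after turn [-1.543  8.602  3.064]
```

Request:
arm_command --steps '[[[0,0,0],[-0.157,0.86,-0.02],0],[[0,0,0],[-0.157,0.86,-0.02],0],[[0,0,0],[-0.157,0.86,-0.02],0],[[0,0,0],[-0.157,0.86,-0.02],0],[[0,0,0],[-0.157,0.86,-0.02],0],[[0,0,0],[-0.157,0.86,-0.02],0],[[0,0,0],[-0.157,0.86,-0.02],0],[[0,0,0],[-0.157,0.86,-0.02],0],[[0,0,0],[-0.157,0.86,-0.02],0],[[0,0,0],[-0.157,0.86,-0.02],0],[[0,0,0],[0,0,0.8],0],[[0,0,0],[0,0,0.9],0],[[0,0,0],[0,0,0.9],0],[[0,0,0],[0,0,0.9],0],[[0,0,0],[0,0,0.9],0],[[0,0,0],[0,0,0.9],0],[[0,0,0],[0,0,0.9],0],[[0,0,0],[0,0,0],0],[[0,0,0],[0,0,0],0]]'

```text
time_s: 28.32
tcp_pos: [0.4365, 0.3096, 0.1111]
orientation: [-0.164, 0.986, -0.001, -0.001]
ft_force: [0.4, 0.0, 0.4]
width: 0.0496
gripper_force: 30.0
```

```bash
python3 go.py .436 .31 .027 109
```

```text
t 28.32 p [0.4365 0.3096 0.1111] phi 108.9 tilt 0.2 j [-0.93  0.17  0.29  1.88 -0.05  1.11  1.28] w 0.0496 gf 30.0 F [0.4 0.  0.4]
shift now [0.003 0.023 2.804] turn share z -0.0003
shift after turn [0.012 0.018 2.804]
```

Request:
arm_command --steps '[[[0,0,0],[0,0,0.6],0],[[0,0,0],[0,0,0.6],0],[[0,0,0],[0,0,0.6],0],[[0,0,0],[0,0,0.6],0],[[0,0,0],[0,0,0.2],0],[[0,0,0],[0,0,0.17],0],[[0,0,0],[0,0,0],0],[[0,0,0],[0,0,0],0]]'

```text
time_s: 28.98
tcp_pos: [0.4384, 0.3111, 0.0305]
orientation: [-0.164, 0.986, 0.001, 0.001]
ft_force: [-0.1, 0.4, -0.6]
width: 0.0492
gripper_force: 30.0
```

Request:
arm_command --steps '[[[0,0,0],[0.03,-0.05,0.13],0],[[0,0,0],[0,0,0],0],[[0,0,0],[0,0,0],0.75],[[0,0,0],[0,0,0],0.75],[[0,0,0],[0,0,0],0.75],[[0,0,0],[0,0,0],0.75],[[0,0,0],[0,0,-0.3],0.75],[[0,0,0],[0,0,-0.7],0.75],[[0,0,0],[0,0,-0.9],0.75],[[0,0,0],[0,0,-0.9],0.75],[[0,0,0],[0,0,-0.9],0.75],[[0,0,0],[0,0,-0.9],1],[[0,0,0],[0,0,-0.9],1],[[0,0,0],[0,0,-0.9],1],[[0,0,0],[0,0,-0.9],1],[[0,0,0],[0,0,-0.9],1],[[0,0,0],[0,0,-0.9],1],[[0,0,0],[0,0,0],1]]'

```text
time_s: 30.48
tcp_pos: [0.439, 0.3099, 0.3048]
orientation: [-0.164, 0.986, 0.003, 0.004]
ft_force: [0.3, 0.1, 0.4]
width: 0.0864
gripper_force: 0.0
```

```bash
python3 go.py .505 .22 .3 60; python3 - <<'E'
from station import robot
robot.snapshot("side")
for n in("ported_cap_1","dropper_1"): print(n,[(round(float(d["conf"]),2),[int(v) for v in d["extent"]]) for d in robot.outline_of(n,"side")])
from fit import *
print(bbox("side",.438,.311,[(.01+z,r) for z,r in CAP]).round())
E
```

```text
t 30.48 p [0.439  0.3099 0.3048] phi 108.9 tilt 0.57 j [-0.95  0.04  0.3   1.62 -0.01  1.48  1.25] w 0.0864 gf 0.0 F [0.3 0.1 0.4]
shift now [-1.11  -3.547  0.157] turn share z 0.1358
shift after turn [-3.403 -1.495  0.161]
ported_cap_1 [(0.96, [310, 356, 337, 389]), (0.71, [371, 292, 398, 318]), (0.67, [288, 184, 302, 198]), (0.58, [302, 323, 326, 353])]
dropper_1 [(0.74, [308, 170, 318, 193]), (0.4, [322, 173, 329, 198])]
[287. 185. 302. 203.]
```

Request:
arm_command --steps '[[[0,0,0.017],[0,0,0],1],[[0,0,0.017],[0,0,0],1],[[0,0,0.017],[0,0,0],1],[[0,0,0.017],[0,0,0],1],[[0,0,0.017],[0,0,0],1],[[0,0,0.017],[0,0,0],1],[[0,0,0.017],[0,0,0],1],[[0,0,0.017],[0,0,0],1],[[0,0,0],[-0.85,-0.375,0.04],1],[[0,0,0],[-0.85,-0.375,0.04],1],[[0,0,0],[-0.85,-0.375,0.04],1],[[0,0,0],[-0.85,-0.375,0.04],1],[[0,0,0],[-0.49,-0.871,0],1],[[0,0,0],[-0.49,-0.871,0],1],[[0,0,0],[-0.49,-0.871,0],1],[[0,0,0],[-0.49,-0.871,0],1],[[0,0,0],[-0.49,-0.871,0],1],[[0,0,0],[-0.49,-0.871,0],1],[[0,0,0],[-0.49,-0.871,0],1],[[0,0,0],[-0.49,-0.871,0],1]]'

```text
time_s: 32.3
tcp_pos: [0.4986, -0.0227, 0.2919]
orientation: [0.259, 0.966, -0.0, -0.001]
ft_force: [0.7, -0.9, -0.1]
width: 0.0869
gripper_force: 0.0
```

```bash
python3 go.py .48 -.22 .29 60; python3 go.py .399 -.370 .2 60
```

```text
t 32.3 p [ 0.4986 -0.0227  0.2919] phi 59.9 tilt 0.15 j [-0.64 -0.05  0.62  1.72  0.03  1.46  1.02] w 0.0869 gf 0.0 F [ 0.7 -0.9 -0.1]
shift now [-2.758 -6.004  0.066] turn share z -0.0002
shift after turn [-2.751 -6.007  0.063]
t 32.3 p [ 0.4986 -0.0227  0.2919] phi 59.9 tilt 0.15 j [-0.64 -0.05  0.62  1.72  0.03  1.46  1.02] w 0.0869 gf 0.0 F [ 0.7 -0.9 -0.1]
shift now [ -2.933 -11.68    3.073] turn share z -0.0002
shift after turn [ -2.913 -11.688   3.063]
```

Request:
arm_command --steps '[[[0,0,0],[-0.394,-0.858,0.01],1],[[0,0,0],[-0.394,-0.858,0.01],1],[[0,0,0],[-0.394,-0.858,0.01],1],[[0,0,0],[-0.394,-0.858,0.01],1],[[0,0,0],[-0.394,-0.858,0.01],1],[[0,0,0],[-0.394,-0.858,0.01],1],[[0,0,0],[-0.394,-0.858,0.01],1],[[0,0,0],[-0.025,-0.811,0.43],1],[[0,0,0],[-0.025,-0.811,0.43],1],[[0,0,0],[-0.025,-0.811,0.43],1],[[0,0,0],[-0.025,-0.811,0.43],1],[[0,0,0],[-0.025,-0.811,0.43],1],[[0,0,0],[-0.025,-0.811,0.43],1],[[0,0,0],[-0.025,-0.811,0.43],1],[[0,0,0],[0,0,0],1],[[0,0,0],[0,0,0],1]]'

```text
time_s: 33.63
tcp_pos: [0.3981, -0.3689, 0.1991]
orientation: [0.261, 0.965, 0.0, -0.002]
ft_force: [-0.0, -0.2, 1.4]
width: 0.087
gripper_force: 0.0
```

```bash
python3 go.py .399 -.371 .06 60;python3 go.py .399 -.371 .017 60
```

```text
t 33.63 p [ 0.3981 -0.3689  0.1991] phi 59.7 tilt 0.22 j [-0.21  0.15  1.01  1.78 -0.13  1.29  1.87] w 0.087 gf 0.0 F [-0.  -0.2  1.4]
shift now [-0.08  -0.041  4.637] turn share z -0.0008
shift after turn [-0.062 -0.044  4.638]
t 33.63 p [ 0.3981 -0.3689  0.1991] phi 59.7 tilt 0.22 j [-0.21  0.15  1.01  1.78 -0.13  1.29  1.87] w 0.087 gf 0.0 F [-0.  -0.2  1.4]
shift now [-0.086 -0.041  6.071] turn share z -0.0008
shift after turn [-0.062 -0.044  6.071]
```

Request:
arm_command --steps '[[[0,0,0],[-0.01,0,0.72],1],[[0,0,0],[-0.01,0,0.72],1],[[0,0,0],[-0.01,0,0.72],1],[[0,0,0],[-0.01,0,0.72],1],[[0,0,0],[-0.01,0,0.72],1],[[0,0,0],[-0.01,0,0.72],1],[[0,0,0],[-0.01,0,0.72],1],[[0,0,0],[0,0,0.5],1],[[0,0,0],[0,0,0.2],1],[[0,0,0],[0,0,0],1],[[0,0,0],[0,0,0],1]]'

```text
time_s: 34.55
tcp_pos: [0.4029, -0.3692, 0.0291]
orientation: [0.259, 0.966, 0.0, 0.0]
ft_force: [1.2, 0.0, 0.2]
width: 0.0872
gripper_force: 0.0
```

```bash
python3 go.py .399 -.371 .017 60
```

```text
t 34.55 p [ 0.4029 -0.3692  0.0291] phi 60.0 tilt 0.02 j [-0.07  0.4   0.9   1.94 -0.37  0.98  2.05] w 0.0872 gf 0.0 F [1.2 0.  0.2]
shift now [ 0.082 -0.117  0.402] turn share z -0.0
shift after turn [ 0.082 -0.117  0.402]
```

Request:
arm_command --steps '[[[0,0,0],[0.08,-0.1,0.25],1],[[0,0,0],[0,0,0.15],1],[[0,0,0],[0,0,0],1],[[0,0,0],[0,0,0],0],[[0,0,0],[0,0,0],0],[[0,0,0],[0,0,0],0],[[0,0,0],[0,0,0],0],[[0,0,0],[0,0,0],0],[[0,0,0],[0,0,0],0],[[0,0,0],[0,0,0],0]]'

```text
time_s: 35.38
tcp_pos: [0.3987, -0.371, 0.0168]
orientation: [0.259, 0.966, 0.0, 0.0]
ft_force: [0.2, 0.6, 0.1]
width: 0.0492
gripper_force: 30.0
```

```bash
python3 go.py .4 -.371 .15 60;python3 go.py .48 -.22 .295 60
```

```text
t 35.38 p [ 0.3987 -0.371   0.0168] phi 59.9 tilt 0.01 j [-0.05  0.41  0.89  1.95 -0.39  0.96  2.07] w 0.0492 gf 30.0 F [0.2 0.6 0.1]
shift now [-0.037  0.023 -4.441] turn share z -0.0002
shift after turn [-0.036  0.022 -4.441]
t 35.38 p [ 0.3987 -0.371   0.0168] phi 59.9 tilt 0.01 j [-0.05  0.41  0.89  1.95 -0.39  0.96  2.07] w 0.0492 gf 30.0 F [0.2 0.6 0.1]
shift now [ 0.176  5.716 -9.274] turn share z -0.0002
shift after turn [ 0.171  5.715 -9.275]
```

Request:
arm_command --steps '[[[0,0,0],[0,0,-0.4],0],[[0,0,0],[0,0,-0.8],0],[[0,0,0],[0,0,-0.8],0],[[0,0,0],[0,0,-0.8],0],[[0,0,0],[0,0,-0.8],0],[[0,0,0],[0,0,-0.8],0],[[0,0,0],[0.022,0.714,-0.61],0],[[0,0,0],[0.022,0.714,-0.61],0],[[0,0,0],[0.022,0.714,-0.61],0],[[0,0,0],[0.022,0.714,-0.61],0],[[0,0,0],[0.022,0.714,-0.61],0],[[0,0,0],[0.022,0.714,-0.61],0],[[0,0,0],[0.022,0.714,-0.61],0],[[0,0,0],[0.022,0.714,-0.61],0],[[0,0,0],[0.418,0.836,0],0],[[0,0,0],[0.418,0.836,0],0],[[0,0,0],[0.418,0.836,0],0],[[0,0,0],[0.418,0.836,0],0],[[0,0,0],[0.418,0.836,0],0],[[0,0,0],[0.418,0.836,0],0]]'

```text
time_s: 37.05
tcp_pos: [0.4898, -0.0515, 0.296]
orientation: [0.26, 0.966, 0.0, 0.0]
ft_force: [0.4, -0.8, 0.3]
width: 0.0492
gripper_force: 30.0
```

```bash
python3 go.py .49 .17 .297 60
```

```text
t 37.05 p [ 0.4898 -0.0515  0.296 ] phi 59.9 tilt 0.07 j [-0.66 -0.08  0.68  1.73  0.05  1.47  1.05] w 0.0492 gf 30.0 F [ 0.4 -0.8  0.3]
shift now [ 3.7    6.388 -0.029] turn share z -0.0004
shift after turn [ 3.685  6.396 -0.033]
```

Request:
arm_command --steps '[[[0,0,0],[0.46,0.8,0],0],[[0,0,0],[0.46,0.8,0],0],[[0,0,0],[0.46,0.8,0],0],[[0,0,0],[0.46,0.8,0],0],[[0,0,0],[0.46,0.8,0],0],[[0,0,0],[0.46,0.8,0],0],[[0,0,0],[0.46,0.8,0],0],[[0,0,0],[0.46,0.8,0],0],[[0,0,-0.0171],[0,0,0],0],[[0,0,-0.0171],[0,0,0],0],[[0,0,-0.0171],[0,0,0],0],[[0,0,-0.0171],[0,0,0],0],[[0,0,-0.0171],[0,0,0],0],[[0,0,-0.0171],[0,0,0],0],[[0,0,-0.0171],[0,0,0],0],[[0,0,-0.0171],[0,0,0],0],[[0,0,0],[0,0,0],0]]'

```text
time_s: 38.47
tcp_pos: [0.4909, 0.1687, 0.2959]
orientation: [-0.167, 0.986, -0.0, 0.0]
ft_force: [-0.1, -1.0, -1.1]
width: 0.0493
gripper_force: 30.0
```

```bash
python3 go.py .462 .235 .1 109
```

```text
t 38.47 p [0.4909 0.1687 0.2959] phi 109.3 tilt 0.04 j [-0.84  0.    0.47  1.67 -0.    1.47  1.53] w 0.0493 gf 30.0 F [-0.1 -1.  -1.1]
shift now [0.183 2.406 6.529] turn share z 0.0008
shift after turn [0.19  2.404 6.529]
```

Request:
arm_command --steps '[[[0,0,0],[0.06,0.8,0],0],[[0,0,0],[0.06,0.8,0],0],[[0,0,0],[0.06,0.8,0],0],[[0,0,0],[0,0,0.9],0],[[0,0,0],[0,0,0.9],0],[[0,0,0],[0,0,0.9],0],[[0,0,0],[0,0,0.9],0],[[0,0,0],[0,0,0.9],0],[[0,0,0],[0,0,0.9],0],[[0,0,0],[0,0,0.9],0],[[0,0,0],[0,0,0],0],[[0,0,0],[0,0,0],0],[[0,0,0],[0,0,0],0]]'

```text
time_s: 39.55
tcp_pos: [0.4632, 0.2359, 0.1079]
orientation: [-0.166, 0.986, 0.0, 0.001]
ft_force: [0.8, 1.0, 0.6]
width: 0.0496
gripper_force: 30.0
```

```bash
python3 go.py .462 .235 .0268 109
```

```text
t 39.55 p [0.4632 0.2359 0.1079] phi 109.1 tilt 0.14 j [-0.89  0.13  0.4   1.93 -0.06  1.09  1.43] w 0.0496 gf 30.0 F [0.8 1.  0.6]
shift now [ 0.054 -0.018  2.705] turn share z 0.0003
shift after turn [ 0.047 -0.017  2.705]
```

Request:
arm_command --steps '[[[0,0,0],[0.015,0,0.6],0],[[0,0,0],[0.015,0,0.6],0],[[0,0,0],[0.015,0,0.6],0],[[0,0,0],[0,0,0.5],0],[[0,0,0],[0,0,0.2],0],[[0,0,0],[0,0,0.17],0],[[0,0,0],[0,0,0],0],[[0,0,0],[0,0,0],0]]'

```text
time_s: 40.22
tcp_pos: [0.4618, 0.2357, 0.0274]
orientation: [-0.167, 0.986, 0.001, 0.001]
ft_force: [1.0, -0.8, -0.0]
width: 0.0495
gripper_force: 30.0
```

```bash
python3 go.py .462 .235 .0268 109
```

```text
t 40.22 p [0.4618 0.2357 0.0274] phi 109.2 tilt 0.13 j [-0.88  0.24  0.39  2.   -0.11  0.92  1.48] w 0.0495 gf 30.0 F [ 1.  -0.8 -0. ]
shift now [ 0.003 -0.024  0.02 ] turn share z 0.0005
shift after turn [ 0.003 -0.024  0.02 ]
```

Now release, lift straight up, and move off to the left-back so the caddy is visible.

Request:
arm_command --steps '[[[0,0,0],[0,0,0],0.65],[[0,0,0],[0,0,0],0.65],[[0,0,0],[0,0,0],0.65],[[0,0,0],[0,0,0],0.65],[[0,0,0],[0,0,-0.3],0.65],[[0,0,0],[0,0,-0.7],0.65],[[0,0,0],[0,0,-0.9],0.65],[[0,0,0],[0,0,-0.9],0.65],[[0,0,0],[0,0,-0.9],0.65],[[0,0,0],[0,0,-0.9],0.65],[[0,0,0],[0,0,-0.9],0.65],[[0,0,0],[0,0,-0.9],0.65],[[0,0,0],[0,0,-0.9],0.65],[[0,0,0],[0,0,-0.9],0.65],[[0,0,0],[-0.3,-0.8,0],0.65],[[0,0,0],[-0.3,-0.8,0],0.65],[[0,0,0],[-0.3,-0.8,0],0.65],[[0,0,0],[-0.3,-0.8,0],0.65],[[0,0,0],[-0.3,-0.8,0],0.65],[[0,0,0],[0,0,0],0.65]]'

```text
time_s: 41.88
tcp_pos: [0.5454, 0.1303, 0.2729]
orientation: [-0.163, 0.987, -0.002, 0.001]
ft_force: [-0.0, -0.5, 0.1]
width: 0.0568
gripper_force: 0.0
```

```bash
python3 go.py .5 .1 .29 109; python3 - <<'E'
from station import robot
import cv2
s=robot.snapshot("side")["pixels"][:,:,::-1]; b=robot.snapshot("top")["pixels"][:,:,::-1]
A=cv2.resize(s[150:230,265:345],(400,300),interpolation=2); C=cv2.resize(s[260:400,270:410],(400,300),interpolation=2)
B=cv2.resize(b[170:290,120:240],(400,600),interpolation=2)
cv2.imwrite("pics/final.png",cv2.convertScaleAbs(cv2.hconcat([cv2.vconcat([A,C]),B]),alpha=1.7))
E
```

```text
t 41.88 p [0.5454 0.1303 0.2729] phi 108.7 tilt 0.23 j [-0.77  0.11  0.53  1.62 -0.05  1.43  1.66] w 0.0568 gf 0.0 F [-0.  -0.5  0.1]
shift now [ 1.757 -0.474 -0.57 ] turn share z -0.0008
shift after turn [ 1.76  -0.463 -0.57 ]
```

View pics/final.png

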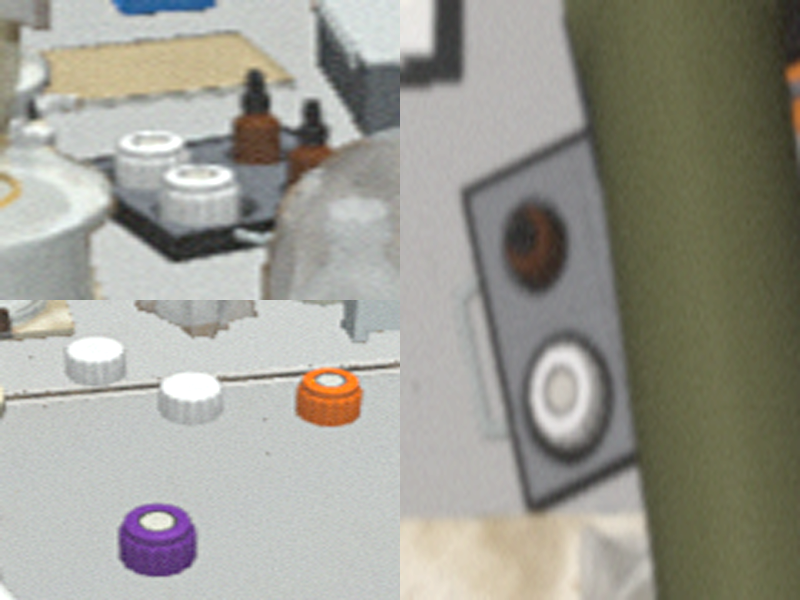

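The final view shows both ported caps upright in the wide wells at crop (150,160) and (200,195). Both bottles are in the narrow wells, and the blanks are untouched at (95,360) and (190,397). I check the seat heights numerically, then hand in.

```bash
python3 - <<'E'
from station import robot
from fit import *
robot.snapshot("side")
print([(round(float(d["conf"]),2),[int(v) for v in d["extent"]]) for n in ("ported_cap_1","dropper_1") for d in robot.outline_of(n,"side")])
up=lambda P:[(.01+z,r) for z,r in P]
for x,y,P in[(.438,.311,CAP),(.462,.2357,CAP),(.513,.336,BOT),(.538,.26,BOT)]: print(bbox("side",x,y,up(P)).round())
print(robot.hand_in())
E
```

```text
[(0.91, [372, 287, 397, 319]), (0.89, [309, 356, 338, 391]), (0.67, [300, 193, 313, 211]), (0.57, [285, 183, 302, 197]), (0.66, [307, 168, 319, 192]), (0.56, [320, 174, 329, 199])]
[287. 185. 302. 203.]
[296. 194. 313. 213.]
[311. 168. 321. 197.]
[322. 176. 332. 206.]
the job is handed in; nothing more can be done
None
```

Both ported caps stand upright in the wide wells and both dropper bottles in the narrow wells, the blank caps were left where they stood, and the job was handed in at about 42 s; the final pictures and measured outlines agree with all four being seated, but no verdict came back.

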